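# Nest the tub lids and pack up the train table

### The job

Pack up the train table. Nest all the blue domed tub lids that are out, hollow side up as they lie, in one stack on the round cork mat, the largest at the bottom and each smaller one cupped level and central inside the next larger one present; hang the grey ear defenders over the steel bar, upright with one cup hanging on either side and free of the table; and stand the small blue drum in the middle of the round plate in front of the toy signal box with its white label squarely facing the box's dark reading window. Leave the trees, tanker car and toy engine alone.

Things in the scene. Friction and masses are not known exactly. Their poses are not given: they have to be found in the camera images.
- mat: fixed round cork mat, 130 mm across, 3 mm thick; origin at the centre of its underside, on the table; the place for the stack. It may lie in any of five places among the lids
- lid152: domed round blue plastic tub lid, 152 mm across, 54 mm high, up to 0.2 kg, lying hollow side up on its knob; may be absent. Origin: centre of the knob's underside, z up. Knob 40 mm across, 14 mm high; above it the dome widens to an upright rim wall, 8 mm thick, outer radius 76 mm, 40 to 54 mm up. Flat inner floor 20 mm up: each nested lid sits 20 mm above the one it rests in
- lid128: domed round blue plastic tub lid, 128 mm across, 54 mm high, up to 0.2 kg, lying hollow side up on its knob; may be absent. Origin: centre of the knob's underside, z up. Knob 40 mm across, 14 mm high; above it the dome widens to an upright rim wall, 8 mm thick, outer radius 64 mm, 40 to 54 mm up. Flat inner floor 20 mm up: each nested lid sits 20 mm above the one it rests in
- lid104: domed round blue plastic tub lid, 104 mm across, 54 mm high, up to 0.2 kg, lying hollow side up on its knob; may be absent. Origin: centre of the knob's underside, z up. Knob 40 mm across, 14 mm high; above it the dome widens to an upright rim wall, 8 mm thick, outer radius 52 mm, 40 to 54 mm up. Flat inner floor 20 mm up: each nested lid sits 20 mm above the one it rests in
- lid80: domed round blue plastic tub lid, 80 mm across, 54 mm high, up to 0.2 kg, lying hollow side up on its knob; may be absent. Origin: centre of the knob's underside, z up. Knob 40 mm across, 14 mm high; above it the dome widens to an upright rim wall, 8 mm thick, outer radius 40 mm, 40 to 54 mm up. Flat inner floor 20 mm up: each nested lid sits 20 mm above the one it rests in
- drum: small blue plastic drum, upright, up to 0.35 kg, 84 mm across, 82 mm high; on its lid (which stays on) an upright grip bar 56 mm long along the drum's x, 18 mm thick along y, from 82 to 111 mm up. Origin: centre of its underside, z up; a white label on its +x side, a white tab on the lid's edge above it
- drum_label (a point): middle of the drum's white label, 41 mm from the drum's axis along its +x, 40 mm above its underside
- ears: grey rigid ear defenders standing on their cups like an arch, 130 mm wide (y), 138 mm high, up to 0.25 kg. Origin midway between the cups at their underside, z up. Cups 56 (x) by 20 (y) by 56 mm high at y = +-55; clear gap 79 mm. Solid grip block on top: 24 (x) by 40 mm (y), 108 to 138 mm up. Headband underside flat for 40 mm along y, 100 mm up, then sloping down
- ears_crown (a point): middle of the underside of the headband, 100 mm above the ears' origin: the point that rests on the bar
- bar: fixed stand with a round level steel bar along its y, 190 mm long, 16 mm thick, on a post at each end; origin on the table below the middle of the bar
- bar_mid (a point): centre of the bar at mid-length, 120 mm above the table; the bar's top is 8 mm above this point
- signal_box: fixed toy signal box, a wooden block 110 mm wide (y), 70 mm deep, 107 mm high (its roof overhangs 10 mm all round), at the right of the table. Its front, with a dark reading window, faces along its own -x. Origin at the foot of the front face, on the table; x points from the plate into the box
- window (a point): centre of the dark reading window on the front face, 42 mm above the table
- plate (a point): centre of the top of the fixed round grey plate, 110 mm across, 3 mm thick, in front of the window, 85 mm out from the box's front
- tree_a: green toy tree on a round wooden foot, bystander, about 38 mm across, 75 mm high, origin at the centre of its underside
- tree_b: green toy tree on a round wooden foot, bystander, about 38 mm across, 75 mm high, origin at the centre of its underside
- tanker: red toy tanker car, bystander, 94 mm long (x), 34 mm wide, 60 mm high, origin at the centre of its underside
- engine: wooden toy engine, bystander, 100 mm long (x), 36 mm wide, 66 mm high, origin at the centre of its underside
There are look-alikes about, which are no part of the job. Several things have the shape of the ears; the one meant has the colours described above.

How it is judged:
At the end, for the whole second after the job is handed in: Lids level (7 deg), nested larger below, axes within 22 mm, seated within 6 mm, within 55 mm of the mat's centre; drum upright within 20 mm of the plate's centre, label within 15 deg of square to the window; ears upright (17 deg) on the bar, within 22 mm across, 65 mm along it; all at rest (horizontal distance between each of lid152, lid128, lid104, lid80 and mat below 0.055 m and angle between each of lid152, lid128, lid104, lid80's own z axis and vertical below 0.12 rad and linear speed of each of lid152, lid128, lid104, lid80, drum, ears below 0.03 m/s and horizontal distance between lid152 and lid128 below 0.022 m and z of lid128 in the frame of lid152 between 0.015 and 0.026 m and horizontal distance between each of lid152, lid128 and lid104 below 0.022 m and z of lid104 in the frame of lid152 between 0.015 and 0.046 m and horizontal distance between each of lid152, lid128, lid104 and lid80 below 0.022 m and z of lid80 in the frame of lid152 between 0.015 and 0.066 m and z of lid104 in the frame of lid128 between 0.015 and 0.026 m and z of lid80 in the frame of lid128 between 0.015 and 0.046 m and z of lid80 in the frame of lid104 between 0.015 and 0.026 m and height (world z) of lid152 below 0.009 m and height (world z) of lid128 below 0.029 m and height (world z) of lid104 below 0.049 m and height (world z) of lid80 below 0.069 m and horizontal distance between drum and plate below 0.02 m and height (world z) of drum below 0.008 m and angle between drum's own z axis and vertical below 0.08 rad and angle between the x axis of drum and the x axis of signal_box, either way round below 0.26 rad and horizontal distance between drum_label and window below 0.075 m and x of ears_crown in the frame of bar_mid between -0.022 and 0.022 m and y of ears_crown in the frame of bar_mid between -0.065 and 0.065 m and height (world z) of ears_crown between 0.122 and 0.136 m and angle between ears's own z axis and vertical below 0.3 rad and height (world z) of ears above 0.012 m); the robot touches nothing.
It fails at once if the first tree is pushed more than 5 cm or knocked over (distance of tree_a from where it was at the start of the episode above 0.05 m or angle between tree_a's own z axis and vertical above 0.7 rad).
It fails at once if the second tree is pushed more than 5 cm or knocked over (distance of tree_b from where it was at the start of the episode above 0.05 m or angle between tree_b's own z axis and vertical above 0.7 rad).
It fails at once if the tanker car is pushed more than 5 cm or knocked over (distance of tanker from where it was at the start of the episode above 0.05 m or angle between tanker's own z axis and vertical above 0.7 rad).
It fails at once if the toy engine is pushed more than 5 cm or knocked over (distance of engine from where it was at the start of the episode above 0.05 m or angle between engine's own z axis and vertical above 0.7 rad).
Of lid152, lid128, lid104, lid80 only 3 to 4 are there at a start; the rules pass over those that are not, and their reading is None.
At some moment in a run one of lid152, lid128, lid104, lid80, drum may be knocked a few centimetres aside while the robot is not near it.
It also fails if it takes over 210 s, if anything falls off the work surface, if the arm or the gripper's body presses on something with over 40 N, if the wrist force passes 120 N, or if a joint passes its speed limit or range.

### The arm

A 7-joint arm with a two-finger parallel gripper is mounted at the origin on the work surface. World frame = base frame: x ahead of the robot, y to its left, z up, the work surface at z = 0. Lengths are in m, angles in rad, forces in N, time in s.
With the tool pointing down it reaches from about 0.425 to 0.925 m from the base axis. Payload 6.8 kg.
Tool frame: the origin (TCP) lies at the very end of the fingers, on their centre line; the grasp point (between the pads) lies 19 mm behind it; z points along the fingers, y is the line along which they close (so a half turn about z gives the same grasp; the last joint's range is limited). The gripper opens to 85 mm and grips with 20 to 120 N. Pads are 22 mm wide; open, the fingers measure 114 mm over their backs; the gripper's body (76 mm by 85 mm) begins 54 mm behind the grasp point. The pads swing forward as they close: fully open they stand 13 mm farther back than shut.
Start: joints at [-1.28, 0.477, 0.022, 1.555, -0.011, 1.109, -0.083], TCP at [0.262, 0.622, 0.231] pointing down, gripper open.
Joint ranges: [-2.96, 2.96], [-0.34, 2.1], [-1.41, 1.46], [0.24, 2.44], [-1.37, 4.51], [0.17, 1.92], [-2.96, 2.96]. Speed limits (rad/s): [2.39, 2.39, 3.14, 3.14, 3.14, 3.14, 3.14].

### API

Orientations are given as a unit quaternion [x, y, z, w].
In Python, from rig import monitor, optics, close_job gives the robot as it stands.
- The arm moves only by the tool send_rows, never from a script. Its argument "increments" is a list of rows, each a list of 2 entries, a list of its own where there are three numbers: the shift along the tool's x, y, z in units of 50 mm (1.0 is 50 mm), then the turn, a rotation vector about the tool's x, y, z in units of 6 degrees (1.0 is 6 degrees). In form: [[[tx, ty, tz], [rx, ry, rz]], ...]. A call has exactly 5 rows; each row is the pose to reach, as a shift and turn from the pose commanded when the call began, along the tool's axes at that moment; what a row does not reach only later rows make up. A row lasts 1/8 s, in which the tool goes at most 62.5 mm and 10.7 degrees, less where a joint would pass 70% of its speed; a pose out of reach is approached as far as the arm can. A call with a gripper value outside its range is refused whole. "grip" is the opening, from 0 (shut) to 1 (fully open), set as the call begins (left out, the last holds). The fingers move at their own pace and stop on an object; "grip_force" is the grip in N (left out, the last holds). Time passes only in rows, so rows that repeat a pose let the fingers close, or fill a call up. It gives the time, the measured TCP pose, the force, the opening and the grip force at its end, in the units of the state.
- monitor.observe(): the state, without advancing time (a new reading comes with each control period).
- optics.read_camera(name): name is "scene" or "top" or "wrist"; returns (picture, depth): 384x512x3 uint8, red, green, blue; 384x512 float32, m along the optical axis (not along the pixel's ray), 0 where there is no reading.
- optics.get_calibration(name): a dict with "fovy" (degrees; the focal length in pixels is half the picture's height over the tangent of half this angle, whatever the lens; pixels are square), "cx", "cy" (the principal point, pixels), "R" (3x3) and "t" (3): a world point X has camera coordinates R X + t. Camera axes: x right, y down, z forward; pixel columns grow to the right and rows downward; lengths in m; the calibration is good to about 2 mm. A picture is of the moment at which its call begins: read the wrist's pose just before it. get_calibration takes no time and is no camera call; for the wrist camera it gives the pose at the moment of the call.
- close_job(): hands the job in; it is judged then, once.
The state is a dict: "t": time; "joint_positions": joint angles; "qvel": joint speeds; "joint_efforts": joint torques, N m; "position": TCP position; "eef_rot": TCP orientation; "contact_force": force on the tool from outside, world axes, zero at the start; "wrist_torque": the same for the moment, N m; "gripper_width": finger opening in m; "finger_force": force on a finger pad.
Only numpy, scipy, OpenCV 4.12 (cv2) and the standard library are available. Lean on these libraries where they do the work, as an engineer would, in place of code of your own. Each camera call takes 0.05 s, during which the arm holds its last target. There are 200 camera calls.

## Working session

There is one attempt and no reset: what is moved stays moved. The work goes in short steps, Python scripts to look and compute and a tool call to move; the robot and the scene stay as the last step left them, time stands still between calls to the robot, and variables do not carry over. Pictures are saved under pics/ and viewed, at most 14 in all, crops included, and the job is handed in when it is done.

Besides the shell and the picture viewer there is one more tool, called after "Call:" by a JSON object that holds its "method" and its "body", one argument or row to a line. send_rows: Moves the arm, as the interface text tells. Its arguments: {"type":"object","properties":{"increments":{"type":"array"},"grip":{"type":"number"},"grip_force":{"type":"number"}},"required":["increments"]}

```bash
mkdir -p pics; ls
python3 - <<'E'
from rig import monitor, optics
import cv2, numpy as np
s=monitor.observe(); print(s)
for n in ["scene","top"]:
    p,d=optics.read_camera(n); c=optics.get_calibration(n); print(n,c)
    np.savez(f"pics/{n}0.npz",p=p,d=d)
    cv2.imwrite(f"pics/{n}0.png",cv2.resize(p[:,:,::-1],(800,600),interpolation=cv2.INTER_CUBIC))
E
```

```text
pics
{'t': 0.0, 'joint_positions': array([-1.28006857,  0.47783451,  0.02231457,  1.55643912, -0.01147796,
        1.10930149, -0.08309589]), 'qvel': array([-1.94385656e-03, -5.13741580e-05, -8.39254552e-04,  2.94919149e-04,
       -2.23435057e-03, -1.98748928e-04,  1.15003332e-04]), 'joint_efforts': array([ 7.36382594e-05, -5.96450007e+01,  1.60798229e+00, -2.81200057e+01,
        1.23994367e-02,  9.16169083e-03, -2.87181479e-05]), 'position': array([0.26190466, 0.62147903, 0.23030737]), 'eef_rot': array([ 1.98066333e-01,  9.80188180e-01, -9.20589532e-04, -1.10983353e-04]), 'contact_force': array([-0.37284636, -0.32774868, -0.0741555 ]), 'wrist_torque': array([-0.00992404, -0.02687535,  0.00087439]), 'finger_force': 0.0, 'gripper_width': 0.08537585449712932}
scene {'fovy': 54.8820972838714, 'cx': 254.45092931039173, 'cy': 193.06676774039522, 'R': array([[-0.37642473,  0.92624579,  0.01931749],
       [ 0.5782655 ,  0.25119463, -0.77621535],
       [-0.72381865, -0.28101601, -0.63017186]]), 't': array([ 0.20056922, -0.17941655,  1.47882198])}
top {'fovy': 49.475858515772025, 'cx': 246.5033786473393, 'cy': 194.81512466520428, 'R': array([[ 0.01967031, -0.99979397, -0.00500944],
       [-0.99882294, -0.01942852, -0.04444396],
       [ 0.04433748,  0.00587777, -0.99899932]]), 't': array([-0.05508324,  0.50102042,  1.11419338])}
```

View pics/top0.png

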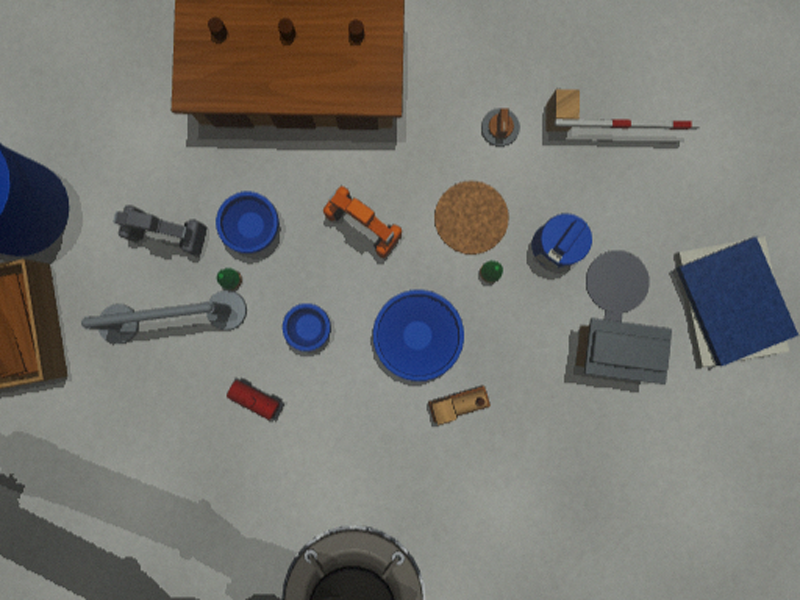

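View pics/scene0.png

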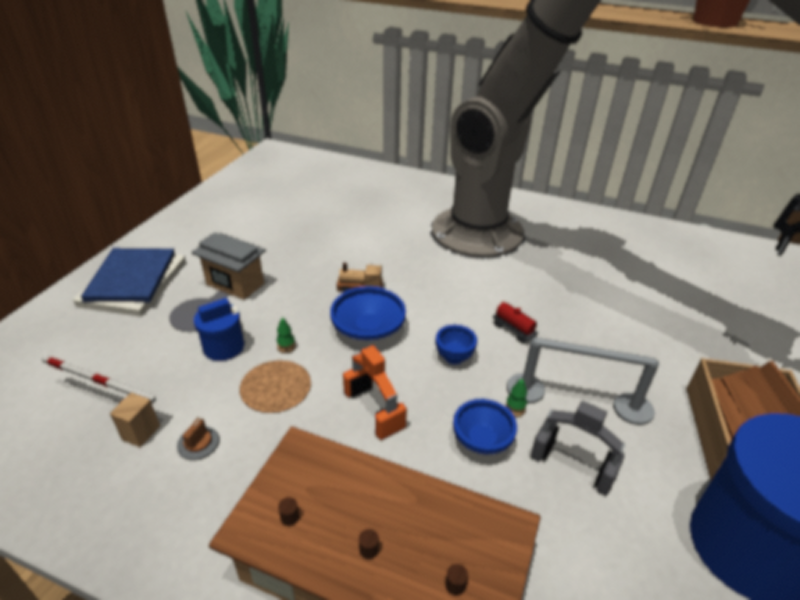

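Top view (800x600): lids at (418,336) ≈152, (248,224) ≈104 and (307,328) ≈80, so lid128 is absent. The mat is at (471,217), drum (563,241), plate (617,280), box (630,350), grey ears (160,230), bar from (90,322) to (235,308), and the orange ears are a look-alike. The scene view agrees.

```bash
cat > h.py <<'E'
import numpy as np, cv2
from rig import monitor, optics
from scipy.spatial.transform import Rotation as Rn
def cam(n):
    c=optics.get_calibration(n); p,d=optics.read_camera(n); return p,d,c
def K(c): return 192/np.tan(np.radians(c["fovy"]/2))
def cloud(d,c):
    f=K(c); v,u=np.mgrid[:384,:512]
    P=np.stack([(u-c["cx"])/f*d,(v-c["cy"])/f*d,d],-1)
    W=(P-c["t"])@c["R"]; W[d<=0]=np.nan; return W
def ray(u,v,z,c):   # pixel -> world at height z
    f=K(c); r=c["R"].T@np.array([(u-c["cx"])/f,(v-c["cy"])/f,1]); o=-c["R"].T@c["t"]
    return o+r*(z-o[2])/r[2]
def proj(X,c):
    q=c["R"]@np.asarray(X)+c["t"]; f=K(c); return c["cx"]+f*q[0]/q[2],c["cy"]+f*q[1]/q[2]
def circ(x,y):
    A=np.c_[2*x,2*y,np.ones_like(x)]; s=np.linalg.lstsq(A,x*x+y*y,rcond=None)[0]
    return s[0],s[1],np.sqrt(s[2]+s[0]**2+s[1]**2)
def rows(target_pos,yaw):  # tool-down target: shift, turn in row units from the commanded (measured) pose
    s=monitor.observe(); R0=Rn.from_quat(s["eef_rot"])
    Rt=Rn.from_matrix(np.c_[[np.cos(yaw),np.sin(yaw),0],[np.sin(yaw),-np.cos(yaw),0],[0,0,-1]])
    t=R0.inv().apply(np.array(target_pos)-s["position"])/0.05
    return np.round(t,3),np.round(np.degrees((R0.inv()*Rt).as_rotvec())/6,2)
E
python3 - <<'E'
from h import *
out={}
for n in ["top","scene"]:
    z=np.load(f"pics/{n}0.npz"); c=optics.get_calibration(n); W=cloud(z["d"],c); out[n]=(z["p"].astype(int),W,c)
    p=z["p"].astype(int); r,g,b=p[...,0],p[...,1],p[...,2]
    blue=((b>r+40)&(b>g+40)).astype(np.uint8)
    k,l,st,ce=cv2.connectedComponentsWithStats(blue)
    for i in range(1,k):
        if st[i,4]<150: continue
        Q=W[l==i]; Q=Q[np.isfinite(Q[:,0])]; top=Q[Q[:,2]>np.percentile(Q[:,2],95)-.008]
        cc=circ(top[:,0],top[:,1])
        print(n,ce[i].round(0),st[i,4],"bbox",Q.min(0).round(3),Q.max(0).round(3),"circ",np.round(cc,3))
    cork=((r>g+25)&(W[...,2]<0.012)&(r>b+40)).astype(np.uint8); k,l,st,ce=cv2.connectedComponentsWithStats(cork)
    for i in range(1,k):
        if st[i,4]>500: Q=W[l==i]; print("cork",st[i,4],np.nanmean(Q,0).round(3),np.nanmin(Q,0).round(3),np.nanmax(Q,0).round(3))
p,W,c=out["top"]
def at(u,v): return W[int(v/1.5625),int(u/1.5625)].round(4)
for nm,u,v in [("plate",617,280),("platestem",613,314),("earblock",160,225),("cupL",128,220),("cupR",195,240),("bar1",90,322),("bar2",222,309),("roof",630,350),("table",500,350),("treeA",229,279),("treeB",491,271),("drumgrip",570,238)]: print(nm,at(u,v))
for n in out:
    p,W,c=out[n]; b=W.copy()
    def box(lo,hi):
        m=np.all((W>lo)&(W<hi),-1); return W[m]
    ctr=np.array([0,0,0])
np.savez("pics/W.npz",top=out["top"][1],scene=out["scene"][1])
E
```

```text
top [  2. 116.] 189 bbox [0.618 0.509 0.185] [0.71  0.527 0.193] circ [0.663 0.547 0.036]
top [158. 143.] 1081 bbox [ 0.583  0.138 -0.001] [0.684 0.242 0.062] circ [0.635 0.19  0.048]
top [363. 152.] 720 bbox [ 0.572 -0.378  0.076] [ 0.652 -0.295  0.116] circ [ 0.613 -0.337  0.017]
top [267. 215.] 2554 bbox [ 0.373 -0.175 -0.003] [ 0.524 -0.027  0.06 ] circ [ 0.452 -0.101  0.071]
top [196. 210.] 558 bbox [0.424 0.048 0.014] [0.5   0.124 0.059] circ [0.461 0.086 0.036]
cork 1650 [ 0.659 -0.192  0.003] [ 0.597 -0.255 -0.004] [ 0.722 -0.128  0.01 ]
scene [ 82. 174.] 1040 bbox [ 0.427 -0.723  0.032] [ 0.613 -0.549  0.041] circ [ 0.521 -0.637  0.059]
scene [235. 199.] 1256 bbox [ 0.332 -0.202 -0.001] [ 0.528 -0.023  0.058] circ [ 0.454 -0.098  0.071]
scene [137. 208.] 580 bbox [ 0.486 -0.456  0.001] [ 0.655 -0.294  0.114] circ [ 0.615 -0.335  0.016]
scene [291. 218.] 446 bbox [0.423 0.05  0.016] [0.503 0.126 0.057] circ [0.463 0.088 0.036]
scene [310. 272.] 1095 bbox [ 0.539  0.141 -0.001] [0.688 0.242 0.057] circ [0.637 0.192 0.048]
scene [494. 295.] 2257 bbox [0.445 0.511 0.058] [0.749 0.65  0.194] circ [0.663 0.569 0.05 ]
cork 643 [-1.399 -1.972 -0.734] [-1.648 -2.309 -0.769] [-0.342 -1.166 -0.068]
cork 1163 [ 0.661 -0.19   0.003] [ 0.593 -0.255 -0.001] [ 0.722 -0.128  0.008]
plate [ 0.5535 -0.4466 -0.0006]
platestem [ 0.4958 -0.4391  0.0062]
earblock [0.6179 0.3174 0.1032]
cupL [0.6214 0.357  0.1357]
cupR [0.6028 0.2758 0.0565]
bar1 [0.4608 0.4126 0.1275]
bar2 [0.4886 0.2219 0.07  ]
roof [ 0.4335 -0.4313  0.1083]
table [ 0.427  -0.2466 -0.0013]
treeA [0.539  0.2177 0.0517]
treeB [ 0.5594 -0.2186  0.0626]
drumgrip [ 0.6085 -0.3329  0.1139]
```

Run:
```python
from h import *
z=np.load("pics/W.npz"); A={n:z[n].reshape(-1,3) for n in z}
P={n:np.load(f"pics/{n}0.npz")["p"].reshape(-1,3).astype(int) for n in A}
def rect(nm,lo,hi,colf=None):
    for n in A:
        W=A[n]; m=np.all((W>lo)&(W<hi),-1)
        if colf is not None: m&=colf(P[n])
        Q=W[m]
        if len(Q)<6: print(nm,n,len(Q)); continue
        (cx,cy),(w,h),a=cv2.minAreaRect((Q[:,:2]*1000).astype(np.float32))
        v=np.linalg.eigh(np.cov(Q[:,:2].T))[1][:,1]
        print(nm,n,len(Q),"ctr",round(cx),round(cy),"size",round(w),round(h),"ang",round(a,1),"pca",round(np.degrees(np.arctan2(v[1],v[0])),1),"mean",Q.mean(0).round(4),"zmax",Q[:,2].max().round(3))
rect("drumgrip",[.55,-.4,.1],[.67,-.28,.13])
rect("tab",[.55,-.4,.07],[.67,-.28,.125],lambda p:p.min(1)>130)
rect("roof",[.36,-.53,.095],[.48,-.36,.125])
gp=lambda p:(abs(p[:,0]-p[:,2])<25)
rect("earsall",[.54,.25,.03],[.70,.42,.15])
rect("earstop",[.54,.25,.12],[.70,.42,.15])
rect("bar",[.42,.22,.105],[.54,.45,.14])
rect("bases",[.42,.15,.003],[.54,.45,.03])
rect("tanker",[.34,.12,.01],[.43,.23,.08])
rect("engine",[.33,-.23,.01],[.42,-.1,.08])
rect("orange",[.56,-.09,.02],[.72,.08,.15])
# plate: dark grey low points, top
for n in A:
    W=A[n];p=P[n];m=(np.abs(W[:,2])<.012)&(W[:,0]>.5)&(W[:,0]<.63)&(W[:,1]<-.36)&(W[:,1]>-.53)&(p.max(1)<115)
    Q=W[m]; (cx,cy),r=cv2.minEnclosingCircle(Q[:,:2].astype(np.float32)); print("plate",n,len(Q),cx,cy,r,Q.mean(0),np.percentile(Q,[2,98],axis=0))
W=z["top"]; m=lambda u0,u1,v0,v1:slice(int(v0/1.5625),int(v1/1.5625))
im=np.load("pics/top0.npz")["p"]
a=cv2.resize(im[120:230,40:170,::-1],(800,600),interpolation=cv2.INTER_CUBIC)[:, :]
b=cv2.resize(im[120:250,330:460,::-1],(600,600),interpolation=cv2.INTER_CUBIC)
cv2.imwrite("pics/crop1.png",np.hstack([cv2.resize(im[120:230,50:170,::-1],(400,367),interpolation=3),cv2.resize(im[130:250,335:455,::-1],(400,367),interpolation=3)]))
```

```text
drumgrip top 175 ctr 613 -337 size 19 57 ang 54.8 pca 145.6 mean [ 0.612  -0.3358  0.1104] zmax 0.116
drumgrip scene 128 ctr 613 -334 size 20 56 ang 53.3 pca 144.8 mean [ 0.6161 -0.3324  0.1082] zmax 0.114
tab top 17 ctr 583 -316 size 19 7 ang 50.5 pca 50.1 mean [ 0.5832 -0.3159  0.083 ] zmax 0.087
tab scene 16 ctr 581 -318 size 25 8 ang 47.9 pca 53.7 mean [ 0.582  -0.3165  0.0829] zmax 0.086
roof top 1150 ctr 432 -433 size 127 89 ang 84.2 pca 84.2 mean [ 0.4334 -0.4315  0.1057] zmax 0.115
roof scene 409 ctr 438 -429 size 128 85 ang 79.3 pca 84.1 mean [ 0.4392 -0.4264  0.1051] zmax 0.11
earsall top 775 ctr 622 337 size 130 56 ang 78.3 pca 80.8 mean [0.6177 0.3263 0.0871] zmax 0.143
earsall scene 1104 ctr 624 340 size 130 54 ang 78.9 pca 78.7 mean [0.6297 0.3413 0.0866] zmax 0.141
earstop top 189 ctr 622 338 size 40 24 ang 78.5 pca 77.7 mean [0.6208 0.3356 0.1358] zmax 0.143
earstop scene 226 ctr 622 340 size 40 26 ang 77.3 pca 79.2 mean [0.6268 0.3399 0.1337] zmax 0.141
bar top 582 ctr 475 325 size 20 209 ang 8.4 pca 98.4 mean [0.4748 0.323  0.1252] zmax 0.132
bar scene 552 ctr 477 3
[... 553 characters left out ...]
gine scene 575 ctr 376 -160 size 89 119 ang 0.4 pca 51.7 mean [ 0.3705 -0.1526  0.0385] zmax 0.068
orange top 733 ctr 642 -3 size 131 55 ang 54.5 pca 55.9 mean [ 0.6374 -0.0058  0.0885] zmax 0.143
orange scene 1003 ctr 644 0 size 131 56 ang 54.8 pca 57.9 mean [0.6535 0.0068 0.0753] zmax 0.141
plate top 1298 0.555865466594696 -0.43100154399871826 0.07317493110895157 [ 0.5522219  -0.44621822  0.00300589] [[ 0.50421477 -0.497045   -0.00161297]
 [ 0.60007578 -0.39458002  0.00742366]]
plate scene 259 0.5533860921859741 -0.4454898238182068 0.05216920003294945 [ 0.5613676  -0.4639441   0.00282587] [[ 5.08300288e-01 -4.93244785e-01 -7.89479925e-05]
 [ 6.00464912e-01 -4.24967055e-01  5.84594890e-03]]
```

View pics/crop1.png

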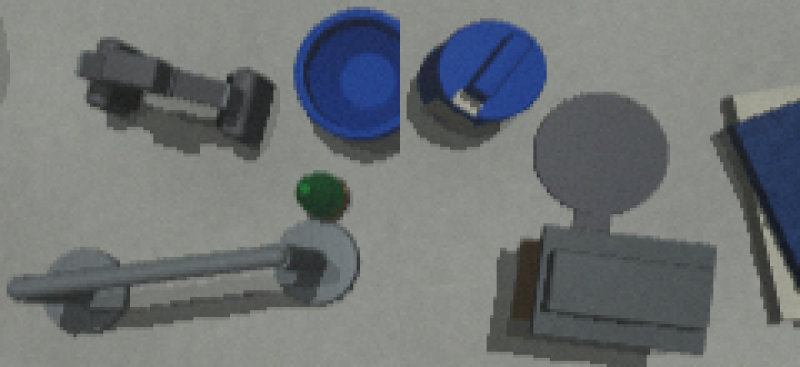

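Run:
```python
from h import *
print(rows([.622,.339,.23],np.radians(168.5)))
z=np.load("pics/W.npz"); 
for nm,c,R in [("152",(.453,-.0995),85),("104",(.636,.191),60),("80",(.462,.087),48)]:
    for n in z:
        Q=z[n].reshape(-1,3); r=np.hypot(Q[:,0]-c[0],Q[:,1]-c[1])*1000
        print(nm,n,[(b,round(1000*np.nanmedian(Q[(r>=b)&(r<b+6),2])),round(1000*np.nanpercentile(Q[(r>=b)&(r<b+6),2],90))) for b in range(0,R,6)])
```

```text
(array([-8.83 , -2.411,  0.014]), array([-0.02, -0.  , -1.89]))
152 top [(0, 21, 23), (6, 19, 22), (12, 20, 23), (18, 20, 23), (24, 22, 24), (30, 25, 27), (36, 27, 30), (42, 30, 34), (48, 33, 36), (54, 35, 38), (60, 37, 40), (66, 52, 56), (72, 53, 56), (78, 0, 3), (84, 0, 3)]
152 scene [(0, 20, 21), (6, 20, 21), (12, 20, 22), (18, 20, 21), (24, 21, 24), (30, 24, 27), (36, 27, 29), (42, 29, 32), (48, 32, 35), (54, 33, 37), (60, 35, 39), (66, 46, 54), (72, 48, 54), (78, 0, 2), (84, 0, 1)]
104 top [(0, 21, 22), (6, 20, 22), (12, 20, 22), (18, 20, 22), (24, 23, 27), (30, 28, 32), (36, 34, 38), (42, 51, 56), (48, 51, 55), (54, 0, 3)]
104 scene [(0, 20, 21), (6, 20, 22), (12, 20, 21), (18, 20, 22), (24, 22, 26), (30, 27, 31), (36, 31, 36), (42, 44, 54), (48, 46, 54), (54, 0, 2)]
80 top [(0, 19, 22), (6, 20, 23), (12, 20, 23), (18, 21, 24), (24, 27, 33), (30, 52, 56), (36, 52, 55), (42, 0, 3)]
80 scene [(0, 22, 22), (6, 20, 21), (12, 19, 21), (18, 11, 22), (24, 22, 33), (30, 40, 54), (36, 43, 54), (42, -1, 2)]
```

Call:
{"method": "send_rows", "body": {
  "increments": [
    [[-0.9,-0.25,0],[0,0,-0.3]],
    [[-1.8,-0.5,0],[0,0,-0.7]],
    [[-2.7,-0.74,0],[0,0,-1.1]],
    [[-3.6,-0.98,0],[0,0,-1.5]],
    [[-4.5,-1.23,0],[0,0,-1.9]]
  ],
  "grip": 1
}}

```text
t: 0.72
position: [0.4465, 0.4768, 0.2309]
eef_rot: [0.099, 0.995, -0.0, -0.0]
contact_force: [0.7, -0.1, -0.4]
gripper_width: 0.0853
finger_force: 0.0
```

Run:
```python
from h import *
s=monitor.observe(); print(s["t"],s["position"],s["eef_rot"],s["joint_positions"].round(2)); print(rows([.622,.339,.23],np.radians(168.5)))
```

```text
0.725 [0.44647805 0.47676285 0.23088217] [ 9.90380515e-02  9.95083579e-01 -3.08184352e-04 -2.01631074e-04] [-0.94  0.44  0.04  1.61 -0.02  1.09  0.47]
(array([-3.985, -2.009,  0.018]), array([-0.01, -0.  ,  0.02]))
```

Call:
{"method": "send_rows", "body": {
  "increments": [
    [[-0.9,-0.45,0],[0,0,0]],
    [[-1.8,-0.9,0],[0,0,0]],
    [[-2.7,-1.36,0],[0,0,0]],
    [[-3.5,-1.76,0],[0,0,0]],
    [[-3.98,-2.01,0],[0,0,0]]
  ]
}}

```text
t: 1.35
position: [0.6226, 0.3371, 0.2307]
eef_rot: [0.101, 0.995, -0.001, 0.0]
contact_force: [-0.3, 0.2, -0.2]
gripper_width: 0.0856
finger_force: 0.0
```

Call:
{"method": "send_rows", "body": {
  "increments": [
    [[0,0,0.2],[0,0,0]],
    [[0,0,0.7],[0,0,0]],
    [[0,0,1.0],[0,0,0]],
    [[0,0,1.2],[0,0,0]],
    [[0,0,1.2],[0,0,0]]
  ]
}}

```text
t: 1.98
position: [0.6199, 0.3403, 0.1705]
eef_rot: [0.099, 0.995, -0.0, -0.001]
contact_force: [0.5, 0.9, -0.1]
gripper_width: 0.0854
finger_force: 0.0
```

Run:
```python
from h import *
p,d,c=cam("wrist"); s=monitor.observe(); print(s["position"],c)
cv2.imwrite("pics/w1.png",p[:,:,::-1])
print("ears top->",proj([.622,.339,.138],c)); print(rows([.622,.339,.113],np.radians(168.5)))
W=cloud(d,c); m=(W[...,2]>.125)&(W[...,2]<.15)&(np.hypot(W[...,0]-.622,W[...,1]-.339)<.04); Q=W[m]; print(len(Q))
if len(Q): print(cv2.minAreaRect((Q[:,:2]*1000).astype(np.float32)),Q[:,2].mean())
```

```text
[0.62050827 0.34034921 0.17138645] {'fovy': 59.241185287130094, 'cx': 251.57899911581907, 'cy': 191.5219232662949, 'R': array([[ 1.98863736e-01,  9.80026862e-01,  7.51515680e-04],
       [ 9.30486620e-01, -1.89051810e-01,  3.13773906e-01],
       [ 3.07648932e-01, -6.16989760e-02, -9.49497431e-01]]), 't': array([-0.45844215, -0.5338988 ,  0.15194725])}
ears top-> (np.float64(247.3152210330584), np.float64(234.01010006492868))
(array([-0.035, -0.021,  1.168]), array([ 0.  , -0.  ,  0.01]))
2960
((620.954345703125, 340.8973083496094), (40.07790756225586, 23.946340560913086), 78.49198150634766) 0.13577608961868284
```

View pics/w1.png

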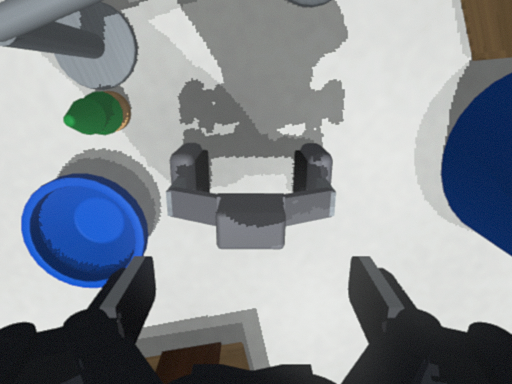

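The wrist picture shows the grey ears square to the fingers (grip block at 217–285, 195–247). The wrist depth puts the block at (0.621, 0.341), under the TCP, so I descend and grip.

Call:
{"method": "send_rows", "body": {
  "increments": [
    [[0,0,0.4],[0,0,0]],
    [[0,0,0.8],[0,0,0]],
    [[0,0,1.15],[0,0,0]],
    [[0,0,1.15],[0,0,0]],
    [[0,0,1.15],[0,0,0]]
  ]
}}

```text
t: 2.65
position: [0.621, 0.3401, 0.114]
eef_rot: [0.1, 0.995, 0.0, 0.0]
contact_force: [0.0, 0.8, -0.3]
gripper_width: 0.085
finger_force: 0.0
```

Call:
{"method": "send_rows", "body": {
  "increments": [
    [[0,0,0],[0,0,0]],
    [[0,0,0],[0,0,0]],
    [[0,0,0],[0,0,0]],
    [[0,0,0],[0,0,0]],
    [[0,0,0],[0,0,0]]
  ],
  "grip": 0.2,
  "grip_force": 50
}}

```text
t: 3.28
position: [0.621, 0.3399, 0.1145]
eef_rot: [0.1, 0.995, 0.0, 0.0]
contact_force: [-1.2, -1.6, 5.1]
gripper_width: 0.0387
finger_force: 51.0
```

Call:
{"method": "send_rows", "body": {
  "increments": [
    [[0,0,0],[0,0,0]],
    [[0,0,0],[0,0,0]],
    [[0,0,-0.1],[0,0,0]],
    [[0,0,-0.3],[0,0,0]],
    [[0,0,-0.6],[0,0,0]]
  ]
}}

```text
t: 3.9
position: [0.6202, 0.3399, 0.144]
eef_rot: [0.1, 0.995, -0.0, -0.0]
contact_force: [-0.0, 1.0, -1.3]
gripper_width: 0.039
finger_force: 50.4
```

Call:
{"method": "send_rows", "body": {
  "increments": [
    [[0,0,-0.6],[0,0,0]],
    [[0,0,-1.3],[0,0,0]],
    [[0,0,-2.0],[0,0,0]],
    [[0,0,-2.5],[0,0,0]],
    [[0,0,-2.7],[0,0,0]]
  ]
}}

```text
t: 4.53
position: [0.6214, 0.3404, 0.2817]
eef_rot: [0.1, 0.995, 0.001, 0.001]
contact_force: [0.2, -0.5, -2.1]
gripper_width: 0.0391
finger_force: 50.6
```

Call:
{"method": "send_rows", "body": {
  "increments": [
    [[0.3,-0.1,0],[0,0,1.4]],
    [[0.9,-0.28,0],[0,0,2.9]],
    [[1.6,-0.5,0],[0,0,4.4]],
    [[2.3,-0.7,0],[0,0,5.9]],
    [[2.77,-0.85,0],[0,0,7.4]]
  ]
}}

```text
t: 5.15
position: [0.4744, 0.3257, 0.2783]
eef_rot: [0.47, 0.883, -0.0, -0.001]
contact_force: [0.5, 0.3, -1.3]
gripper_width: 0.0391
finger_force: 50.7
```

Call:
{"method": "send_rows", "body": {
  "increments": [
    [[0,0,0],[0,0,1.4]],
    [[0,0,0],[0,0,2.8]],
    [[0,0,0],[0,0,3.9]],
    [[0,0,0],[0,0,4.28]],
    [[0,0,0],[0,0,4.28]]
  ]
}}

```text
t: 5.78
position: [0.4761, 0.3257, 0.2784]
eef_rot: [0.653, 0.758, -0.0, -0.0]
contact_force: [0.1, 0.1, -2.5]
gripper_width: 0.0388
finger_force: 50.8
```

Run:
```python
from h import *
s=monitor.observe(); print(s["position"],s["gripper_width"]); print(rows([.476,.326,.150],np.radians(98.4)))
p,d,c=cam("scene"); cv2.imwrite("pics/s1.png",cv2.resize(p[150:330,250:490,::-1],(800,600),interpolation=3))
```

```text
[0.47609822 0.32568747 0.27842586] 0.038823925193195864
(array([8.000e-03, 1.000e-03, 2.569e+00]), array([-0.01,  0.  ,  0.02]))
```

View pics/s1.png

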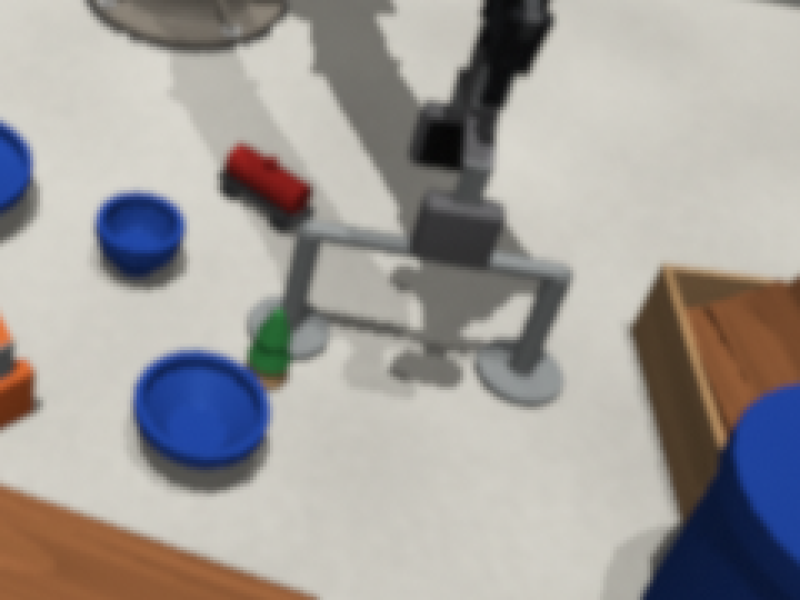

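The ears hang crosswise above the bar (crop about 455,225), cups clear. I lower them and release.

Call:
{"method": "send_rows", "body": {
  "increments": [
    [[0,0,0.6],[0,0,0]],
    [[0,0,1.3],[0,0,0]],
    [[0,0,1.9],[0,0,0]],
    [[0,0,2.3],[0,0,0]],
    [[0,0,2.5],[0,0,0]]
  ]
}}

```text
t: 6.45
position: [0.4759, 0.3254, 0.1526]
eef_rot: [0.653, 0.758, -0.001, -0.0]
contact_force: [-0.3, -0.5, -0.2]
gripper_width: 0.0388
finger_force: 50.9
```

Call:
{"method": "send_rows", "body": {
  "increments": [
    [[0,0,0.1],[0,0,0]],
    [[0,0,0.15],[0,0,0]],
    [[0,0,0.2],[0,0,0]],
    [[0,0,0.2],[0,0,0]],
    [[0,0,0.2],[0,0,0]]
  ]
}}

```text
t: 7.08
position: [0.4766, 0.326, 0.1441]
eef_rot: [0.653, 0.757, 0.0, 0.0]
contact_force: [1.1, -1.1, -2.2]
gripper_width: 0.039
finger_force: 50.9
```

Run:
```python
from h import *
s=monitor.observe(); print(s["position"],s["contact_force"],s["wrist_torque"])
```

```text
[0.47661514 0.32596315 0.14411374] [ 1.09610372 -1.12667982 -2.15749542] [-0.00594138 -0.01878363 -0.00242084]
```

Weight still carried, about 1–2 mm above the bar, so I lower that last bit, open and retreat.

Call:
{"method": "send_rows", "body": {
  "increments": [
    [[0,0,0.03],[0,0,0]],
    [[0,0,0.04],[0,0,0]],
    [[0,0,0.04],[0,0,0]],
    [[0,0,0.04],[0,0,0]],
    [[0,0,0.04],[0,0,0]]
  ]
}}

```text
t: 7.7
position: [0.4766, 0.3259, 0.1421]
eef_rot: [0.653, 0.757, 0.0, -0.0]
contact_force: [-1.7, -0.3, 4.3]
gripper_width: 0.0394
finger_force: 51.5
```

Call:
{"method": "send_rows", "body": {
  "increments": [
    [[0,0,0],[0,0,0]],
    [[0,0,0],[0,0,0]],
    [[0,0,0],[0,0,0]],
    [[0,0,0],[0,0,0]],
    [[0,0,0],[0,0,0]]
  ],
  "grip": 1
}}

```text
t: 8.32
position: [0.4765, 0.3259, 0.1418]
eef_rot: [0.653, 0.757, 0.0, 0.0]
contact_force: [-0.5, -0.1, -0.4]
gripper_width: 0.0854
finger_force: 0.0
```

Call:
{"method": "send_rows", "body": {
  "increments": [
    [[0,0,-0.3],[0,0,0]],
    [[0,0,-0.9],[0,0,0]],
    [[0,0,-1.7],[0,0,0]],
    [[0,0,-2.4],[0,0,0]],
    [[0,0,-2.8],[0,0,0]]
  ]
}}

```text
t: 8.95
position: [0.4773, 0.3261, 0.2852]
eef_rot: [0.653, 0.757, 0.002, 0.0]
contact_force: [-0.2, -0.2, -0.6]
gripper_width: 0.0856
finger_force: 0.0
```

```bash
cat >> h.py <<'E'
def blues(n):  # blue things in view: circle fit of the top rim
    p,d,c=cam(n); W=cloud(d,c); p=p.astype(int); r,g,b=p[...,0],p[...,1],p[...,2]
    k,l,st,ce=cv2.connectedComponentsWithStats(((b>r+40)&(b>g+40)).astype(np.uint8))
    for i in range(1,k):
        if st[i,4]<150: continue
        Q=W[l==i]; Q=Q[np.isfinite(Q[:,0])]; t=Q[Q[:,2]>np.percentile(Q[:,2],95)-.008]
        print(n,ce[i].round(0),st[i,4],"zmax",Q[:,2].max().round(3),"circ",np.round(circ(t[:,0],t[:,1]),3))
    return p,W,c
E
python3 - <<'E'
from h import *
for n in ["top","scene"]:
    p,W,c=blues(n); W=W.reshape(-1,3)
    m=np.all((W>[.40,.25,.02])&(W<[.55,.42,.19]),-1); Q=W[m]; T=Q[Q[:,2]>.145]; print(n,len(T),T.mean(0).round(3),T[:,2].max(),cv2.minAreaRect((T[:,:2]*1000).astype(np.float32)))
s=monitor.observe(); print(s["position"],rows([.613,-.336,.25],np.radians(-34.5)), rows([.613,-.336,.25],np.radians(145.5)),s["joint_positions"].round(2))
E
```

```text
top [  2. 116.] 189 zmax 0.195 circ [0.663 0.546 0.036]
top [158. 143.] 1090 zmax 0.06 circ [0.635 0.19  0.048]
top [363. 152.] 723 zmax 0.116 circ [ 0.613 -0.337  0.017]
top [267. 215.] 2562 zmax 0.06 circ [ 0.452 -0.101  0.071]
top [196. 210.] 580 zmax 0.059 circ [0.461 0.086 0.036]
top 220 [0.478 0.322 0.163] 0.17187164931697332 ((478.2202453613281, 324.0343017578125), (40.702674865722656, 25.056690216064453), 11.024486541748047)
scene [ 82. 174.] 1109 zmax 0.04 circ [ 0.521 -0.637  0.061]
scene [235. 199.] 1269 zmax 0.058 circ [ 0.454 -0.098  0.071]
scene [137. 209.] 655 zmax 0.114 circ [ 0.614 -0.336  0.016]
scene [291. 218.] 454 zmax 0.056 circ [0.463 0.089 0.036]
scene [310. 272.] 1104 zmax 0.057 circ [0.637 0.192 0.048]
scene [494. 297.] 2391 zmax 0.193 circ [0.663 0.569 0.05 ]
scene [490. 361.] 1128 zmax 0.143 circ [0.702 0.586 0.042]
scene 167 [0.485 0.326 0.161] 0.1687659964991717 ((480.113525390625, 326.89471435546875), (40.05919647216797, 24.079696655273438), 8.191720962524414)
[0.47783996 0.32663577 0.28540121] (array([-13.509,   0.722,   0.664]), array([-1.000e-02, -7.000e-02,  2.216e+01])) (array([-13.509,   0.722,   0.664]), array([ 0.06, -0.01, -7.84])) [-0.94  0.27  0.29  1.75 -0.09  1.13 -0.48]
```

Ears hang well (crown about 2 mm off the bar centre). Now the drum.

Call:
{"method": "send_rows", "body": {
  "increments": [
    [[-0.5,0.03,0],[0,0,0]],
    [[-1.4,0.08,0],[0,0,0]],
    [[-2.4,0.13,0],[0,0,0]],
    [[-3.4,0.18,0],[0,0,0]],
    [[-4.4,0.24,0],[0,0,0]]
  ]
}}

```text
t: 9.68
position: [0.5204, 0.1083, 0.2813]
eef_rot: [0.653, 0.757, -0.0, -0.0]
contact_force: [0.0, -0.1, 0.2]
gripper_width: 0.0855
finger_force: 0.0
```

Call:
{"method": "send_rows", "body": {
  "increments": [
    [[-1.0,0.05,0],[0,0,0]],
    [[-2.0,0.1,0],[0,0,0]],
    [[-3.0,0.16,0],[0,0,0]],
    [[-4.0,0.21,0],[0,0,0]],
    [[-5.0,0.26,0],[0,0,0]]
  ]
}}

```text
t: 10.3
position: [0.5701, -0.1367, 0.2812]
eef_rot: [0.653, 0.757, -0.0, -0.0]
contact_force: [0.8, 0.5, 0.1]
gripper_width: 0.0857
finger_force: 0.0
```

Call:
{"method": "send_rows", "body": {
  "increments": [
    [[-1.0,0.05,0],[0,0,-1.5]],
    [[-2.0,0.1,0.3],[0,0,-3.1]],
    [[-3.0,0.16,0.6],[0,0,-4.7]],
    [[-3.8,0.2,0.9],[0,0,-6.3]],
    [[-4.1,0.22,1.2],[0,0,-7.84]]
  ]
}}

```text
t: 10.92
position: [0.6102, -0.3399, 0.2202]
eef_rot: [0.296, 0.955, -0.001, -0.001]
contact_force: [-0.2, 0.1, -0.4]
gripper_width: 0.0851
finger_force: 0.0
```

Call:
{"method": "send_rows", "body": {
  "increments": [
    [[0,0,0.2],[0,0,0]],
    [[0,0,0.4],[0,0,0]],
    [[0,0,0.4],[0,0,0]],
    [[0,0,0.4],[0,0,0]],
    [[0,0,0.4],[0,0,0]]
  ]
}}

```text
t: 11.55
position: [0.612, -0.3362, 0.2026]
eef_rot: [0.296, 0.955, -0.0, 0.001]
contact_force: [0.7, -0.3, 0.5]
gripper_width: 0.0851
finger_force: 0.0
```

Run:
```python
from h import *
p,d,c=cam("wrist"); s=monitor.observe(); print(s["position"],s["eef_rot"],s["joint_positions"].round(2))
cv2.imwrite("pics/w2.png",p[:,:,::-1])
W=cloud(d,c); m=(W[...,2]>.1)&(W[...,2]<.125)&(np.hypot(W[...,0]-.613,W[...,1]+.336)<.06); Q=W[m]; print(len(Q),cv2.minAreaRect((Q[:,:2]*1000).astype(np.float32)),np.median(Q[:,2]))
m=(W[...,2]>.075)&(W[...,2]<.09)&(p.min(-1)>120)&(np.hypot(W[...,0]-.613,W[...,1]+.336)<.06); print("tab",W[m].mean(0))
print(rows([.613,-.336,.087],np.radians(145.5)))
blues("top");
```

```text
[ 0.61188138 -0.33628778  0.2024816 ] [ 2.96373916e-01  9.55071839e-01 -1.52060059e-05  5.33165214e-04] [ 0.16  0.56  0.38  1.54 -0.22  1.08  1.56]
1754 ((612.9824829101562, -334.7646789550781), (17.597412109375, 55.98275375366211), 55.10382080078125) 0.10962398674939372
tab [ 0.5920517  -0.3187734   0.08148329]
(array([-0.013,  0.017,  2.31 ]), array([0.  , 0.01, 0.  ]))
top [  2. 116.] 196 zmax 0.193 circ [0.663 0.547 0.037]
top [158. 143.] 1120 zmax 0.059 circ [0.635 0.19  0.048]
top [363. 151.] 686 zmax 0.116 circ [ 0.615 -0.337  0.015]
top [475. 195.] 2509 zmax 0.044 circ [ 0.514 -0.649  0.06 ]
top [267. 215.] 2604 zmax 0.059 circ [ 0.452 -0.1    0.071]
top [196. 210.] 643 zmax 0.059 circ [0.461 0.086 0.036]
```

View pics/w2.png

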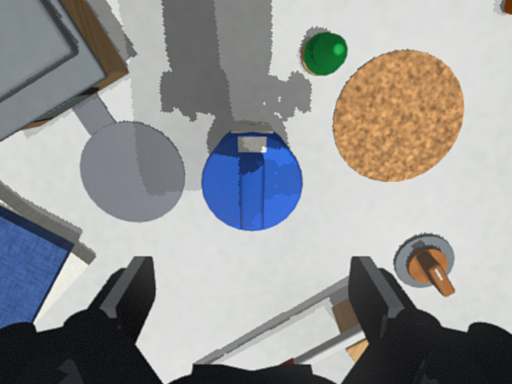

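Drum upright under the fingers, grip bar at (252,195), white tab toward (252,143), plate at (132,171). I grip it.

Call:
{"method": "send_rows", "body": {
  "increments": [
    [[0,0.01,0.6],[0,0,0]],
    [[0,0.01,1.2],[0,0,0]],
    [[0,0.01,1.8],[0,0,0]],
    [[0,0.01,2.2],[0,0,0]],
    [[0,0.01,2.3],[0,0,0]]
  ]
}}

```text
t: 12.28
position: [0.6113, -0.3358, 0.0856]
eef_rot: [0.296, 0.955, 0.0, -0.001]
contact_force: [0.1, -0.3, -0.9]
gripper_width: 0.0852
finger_force: 0.0
```

Call:
{"method": "send_rows", "body": {
  "increments": [
    [[0,0,0],[0,0,0]],
    [[0,0,0],[0,0,0]],
    [[0,0,0],[0,0,0]],
    [[0,0,0],[0,0,0]],
    [[0,0,0],[0,0,0]]
  ],
  "grip": 0.0,
  "grip_force": 60
}}

```text
t: 12.9
position: [0.6123, -0.3365, 0.0877]
eef_rot: [0.296, 0.955, -0.0, 0.001]
contact_force: [0.2, 0.1, 5.4]
gripper_width: 0.0168
finger_force: 59.5
```

Call:
{"method": "send_rows", "body": {
  "increments": [
    [[0,0,0],[0,0,0]],
    [[0,0,0],[0,0,0]],
    [[0,0,-0.1],[0,0,0]],
    [[0,0,-0.3],[0,0,0]],
    [[0,0,-0.5],[0,0,0]]
  ]
}}

```text
t: 13.52
position: [0.6116, -0.3359, 0.1122]
eef_rot: [0.296, 0.955, 0.0, -0.0]
contact_force: [0.6, 1.3, -1.9]
gripper_width: 0.0169
finger_force: 58.6
```

Run:
```python
from h import *
s=monitor.observe(); print(s["position"]); print(rows([.5535,-.445,.12],np.radians(174.6)))
```

```text
[ 0.61156543 -0.33593919  0.11215532]
(array([-0.278, -2.455, -0.157]), array([ 0.  , -0.01, -4.85]))
```

Call:
{"method": "send_rows", "body": {
  "increments": [
    [[-0.05,-0.4,-0.2],[0,0,-0.8]],
    [[-0.12,-1.0,-0.2],[0,0,-1.9]],
    [[-0.18,-1.6,-0.2],[0,0,-3.1]],
    [[-0.25,-2.2,-0.2],[0,0,-4.2]],
    [[-0.28,-2.46,-0.2],[0,0,-4.85]]
  ]
}}

```text
t: 14.15
position: [0.5517, -0.4482, 0.1225]
eef_rot: [0.047, 0.999, -0.001, -0.0]
contact_force: [-0.2, 0.4, -2.7]
gripper_width: 0.0171
finger_force: 58.8
```

Call:
{"method": "send_rows", "body": {
  "increments": [
    [[0,0,0.1],[0,0,0]],
    [[0,0,0.3],[0,0,0]],
    [[0,0,0.45],[0,0,0]],
    [[0,0,0.54],[0,0,0]],
    [[0,0,0.54],[0,0,0]]
  ]
}}

```text
t: 14.78
position: [0.5536, -0.4448, 0.0941]
eef_rot: [0.047, 0.999, 0.0, -0.0]
contact_force: [0.4, -0.6, -1.9]
gripper_width: 0.0169
finger_force: 58.8
```

Run:
```python
from h import *
s=monitor.observe(); print(s["position"],s["contact_force"]); print(rows([.5535,-.445,.0905],np.radians(174.6)))
```

```text
[ 0.55364331 -0.44479066  0.09412475] [ 0.44979027 -0.59771584 -1.9115577 ]
(array([ 0.002, -0.004,  0.072]), array([ 0.  , -0.01,  0.01]))
```

Call:
{"method": "send_rows", "body": {
  "increments": [
    [[0,0,0.03],[0,0,0]],
    [[0,0,0.06],[0,0,0]],
    [[0,0,0.07],[0,0,0]],
    [[0,0,0.07],[0,0,0]],
    [[0,0,0.07],[0,0,0]]
  ]
}}

```text
t: 15.4
position: [0.5537, -0.4454, 0.0914]
eef_rot: [0.047, 0.999, -0.0, 0.0]
contact_force: [-0.1, -0.7, -2.0]
gripper_width: 0.0168
finger_force: 58.8
```

Call:
{"method": "send_rows", "body": {
  "increments": [
    [[0,0,0],[0,0,0]],
    [[0,0,0],[0,0,0]],
    [[0,0,0],[0,0,0]],
    [[0,0,0],[0,0,0]],
    [[0,0,0],[0,0,0]]
  ],
  "grip": 0.7
}}

```text
t: 16.02
position: [0.5536, -0.4454, 0.0913]
eef_rot: [0.047, 0.999, 0.0, -0.0]
contact_force: [-0.1, 1.1, -0.6]
gripper_width: 0.0597
finger_force: 0.0
```

Call:
{"method": "send_rows", "body": {
  "increments": [
    [[0,0,-0.2],[0,0,0]],
    [[0,0,-0.8],[0,0,0]],
    [[0,0,-1.5],[0,0,0]],
    [[0,0,-2.1],[0,0,0]],
    [[0,0,-2.4],[0,0,0]]
  ]
}}

```text
t: 16.65
position: [0.5543, -0.4461, 0.214]
eef_rot: [0.047, 0.999, -0.001, 0.001]
contact_force: [0.7, 0.5, -0.7]
gripper_width: 0.0596
finger_force: 0.0
```

Run:
```python
from h import *
p,d,c=cam("wrist"); s=monitor.observe(); print(s["position"])
W=cloud(d,c); m=(W[...,2]>.1)&(W[...,2]<.125)&(np.hypot(W[...,0]-.553,W[...,1]+.445)<.05); Q=W[m]; print(len(Q),cv2.minAreaRect((Q[:,:2]*1000).astype(np.float32)),np.median(Q[:,2]))
cv2.imwrite("pics/w3.png",p[:,:,::-1])
m=(np.abs(W[...,2]-.003)<.008)&(p.max(-1)<125)&(W[...,0]>.49); Q=W[m]; print("plate",np.percentile(Q,[1,99],axis=0))
m=(W[...,2]>.095)&(W[...,0]<.49)&(p.max(-1)<140); Q=W[m]; print("roof",len(Q),cv2.minAreaRect((Q[:,:2]*1000).astype(np.float32)))
for n in ["top","scene"]: blues(n)
```

```text
[ 0.55470764 -0.44637381  0.21520029]
1697 ((554.4198608398438, -443.764404296875), (17.95468521118164, 55.480560302734375), 84.22504425048828) 0.11267497334292936
plate [[ 0.49048765 -0.56666487 -0.00241009]
 [ 0.80219249 -0.21109737  0.00956401]]
roof 9140 ((443.4590148925781, -433.15478515625), (120.21590423583984, 37.138641357421875), 84.33850860595703)
top [  2. 116.] 191 zmax 0.193 circ [0.662 0.546 0.035]
top [158. 143.] 1102 zmax 0.06 circ [0.635 0.19  0.048]
top [404. 175.] 509 zmax 0.119 circ [ 0.554 -0.443  0.014]
top [267. 215.] 2567 zmax 0.062 circ [ 0.452 -0.101  0.071]
top [196. 210.] 590 zmax 0.06 circ [0.461 0.086 0.036]
scene [ 82. 174.] 1070 zmax 0.041 circ [ 0.522 -0.638  0.059]
scene [119. 188.] 497 zmax 0.117 circ [ 0.56  -0.445  0.016]
scene [235. 199.] 1258 zmax 0.057 circ [ 0.454 -0.098  0.071]
scene [291. 218.] 448 zmax 0.058 circ [0.463 0.088 0.036]
scene [310. 272.] 1097 zmax 0.057 circ [0.637 0.192 0.048]
scene [494. 295.] 2289 zmax 0.193 circ [0.663 0.569 0.05 ]
```

View pics/w3.png

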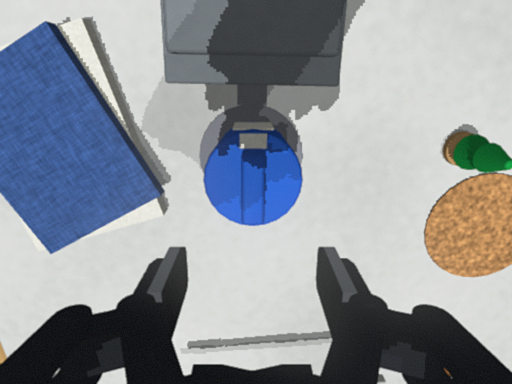

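The drum is at (0.554, −0.444), yaw 174.2°, square to the box with the tab facing it. Next lid152, by its +x rim.

Call:
{"method": "send_rows", "body": {
  "increments": [
    [[0.1,0.5,0],[0,0,0]],
    [[0.3,1.5,0],[0,0,0]],
    [[0.45,2.5,0],[0,0,0]],
    [[0.6,3.4,0],[0,0,0]],
    [[0.8,4.4,0],[0,0,0]]
  ],
  "grip": 0.45
}}

```text
t: 17.42
position: [0.5334, -0.2209, 0.2096]
eef_rot: [0.047, 0.999, 0.0, -0.001]
contact_force: [0.8, 0.4, 0.6]
gripper_width: 0.0383
finger_force: 0.0
```

Call:
{"method": "send_rows", "body": {
  "increments": [
    [[0.15,0.8,0],[0,0,1.4]],
    [[0.3,1.6,0],[0,0,2.9]],
    [[0.4,2.2,0],[0,0,4.4]],
    [[0.44,2.44,0],[0,0,5.9]],
    [[0.44,2.44,0],[0,0,7.4]]
  ]
}}

```text
t: 18.05
position: [0.5231, -0.0973, 0.2097]
eef_rot: [0.422, 0.907, -0.0, -0.001]
contact_force: [0.3, -0.3, 0.1]
gripper_width: 0.0384
finger_force: 0.0
```

Call:
{"method": "send_rows", "body": {
  "increments": [
    [[0,0,0.3],[0,0,1.5]],
    [[0,0,0.6],[0,0,3.0]],
    [[0,0,0.9],[0,0,4.5]],
    [[0,0,1.2],[0,0,6.0]],
    [[0,0,1.5],[0,0,6.7]]
  ]
}}

```text
t: 18.68
position: [0.5229, -0.0989, 0.1344]
eef_rot: [0.708, 0.706, -0.001, -0.001]
contact_force: [-0.3, -0.3, -0.9]
gripper_width: 0.0387
finger_force: 0.0
```

Call:
{"method": "send_rows", "body": {
  "increments": [
    [[0,0,0],[0,0,0]],
    [[0,0,0],[0,0,0]],
    [[0,0,0],[0,0,0]],
    [[0,0,0],[0,0,0]],
    [[0,0,0],[0,0,0]]
  ]
}}

```text
t: 19.3
position: [0.5242, -0.0991, 0.1366]
eef_rot: [0.707, 0.707, 0.0, 0.0]
contact_force: [-0.6, -0.2, -0.3]
gripper_width: 0.0385
finger_force: 0.0
```

Run:
```python
from h import *
s=monitor.observe(); print(s["position"],s["gripper_width"]); print(rows([.525,-.0995,.042],np.radians(90)))
p,W,c=blues("wrist"); 
cv2.imwrite("pics/w4.png",p[:,:,::-1])
blues("top")
```

```text
[ 0.5242167  -0.09912763  0.13657205] 0.03847915031747541
(array([-0.008,  0.015,  1.891]), array([ 0.01, -0.  ,  0.  ]))
wrist [147. 187.] 32373 zmax 0.179 circ [ 0.453 -0.097  0.071]
top [  2. 116.] 189 zmax 0.194 circ [0.663 0.545 0.035]
top [158. 143.] 1104 zmax 0.059 circ [0.635 0.19  0.048]
top [406. 175.] 678 zmax 0.119 circ [ 0.554 -0.447  0.017]
top [196. 210.] 588 zmax 0.061 circ [0.461 0.086 0.036][ WARN:0@1.171] global loadsave.cpp:1063 imwrite_ Unsupported depth image for selected encoder is fallbacked to CV_8U.
```

View pics/w4.png

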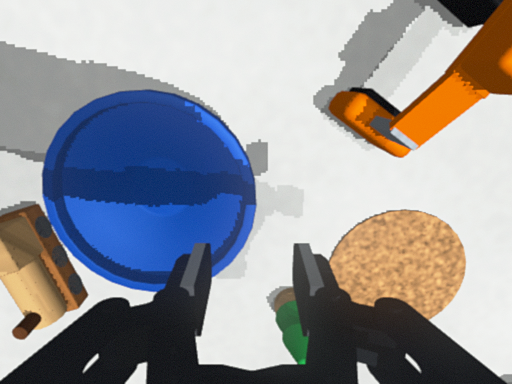

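Wrist view: lid152 (150,190) with its +x rim between the fingers, and the tree is well clear below. Descending.

Call:
{"method": "send_rows", "body": {
  "increments": [
    [[0,0.01,0.5],[0,0,0]],
    [[0,0.01,1.0],[0,0,0]],
    [[0,0.01,1.4],[0,0,0]],
    [[0,0.01,1.7],[0,0,0]],
    [[0,0.01,1.9],[0,0,0]]
  ]
}}

```text
t: 20.02
position: [0.5245, -0.0991, 0.0407]
eef_rot: [0.707, 0.707, -0.0, -0.0]
contact_force: [-0.3, 0.2, 0.7]
gripper_width: 0.0385
finger_force: 0.0
```

Call:
{"method": "send_rows", "body": {
  "increments": [
    [[0,0,0],[0,0,0]],
    [[0,0,0],[0,0,0]],
    [[0,0,0],[0,0,0]],
    [[0,0,0],[0,0,0]],
    [[0,0,0],[0,0,0]]
  ],
  "grip": 0.0,
  "grip_force": 60
}}

```text
t: 20.65
position: [0.525, -0.0991, 0.0416]
eef_rot: [0.707, 0.707, 0.0, 0.0]
contact_force: [1.5, -0.4, -0.1]
gripper_width: 0.0054
finger_force: 61.1
```

Call:
{"method": "send_rows", "body": {
  "increments": [
    [[0,0,0],[0,0,0]],
    [[0,0,0],[0,0,0]],
    [[0,0,-0.05],[0,0,0]],
    [[0,0,-0.15],[0,0,0]],
    [[0,0,-0.3],[0,0,0]]
  ]
}}

```text
t: 21.28
position: [0.5242, -0.099, 0.0565]
eef_rot: [0.707, 0.707, -0.0, -0.0]
contact_force: [-0.2, -0.0, -1.4]
gripper_width: 0.0055
finger_force: 60.9
```

Run:
```python
from h import *
s=monitor.observe(); print(s["position"],s["gripper_width"],s["contact_force"],s["wrist_torque"])
p,W,c=blues("scene"); m=np.hypot(W[...,0]-.453,W[...,1]+.0995)<.09; m&=(W[...,2]>.035)&(p[...,2]>p[...,0]+40); Q=W[m]; T=Q[np.hypot(Q[:,0]-.453,Q[:,1]+.0995)>.066]
A=np.c_[T[:,:2]-[.453,-.0995],np.ones(len(T))]; print("rim plane",np.linalg.lstsq(A,T[:,2],rcond=None)[0])
```

```text
[ 0.52418025 -0.09901715  0.05648971] 0.005452012089450273 [-0.15043349 -0.02083029 -1.36191595] [-0.00554727 -0.10921971 -0.02212811]
scene [ 82. 174.] 1117 zmax 0.041 circ [ 0.521 -0.637  0.061]
scene [120. 188.] 550 zmax 0.116 circ [ 0.558 -0.444  0.017]
scene [250. 202.] 352 zmax 0.071 circ [ 0.457 -0.083  0.066]
scene [291. 218.] 456 zmax 0.056 circ [0.463 0.088 0.036]
scene [310. 272.] 1106 zmax 0.057 circ [0.637 0.192 0.048]
scene [494. 297.] 2417 zmax 0.193 circ [0.663 0.569 0.05 ]
scene [489. 362.] 1563 zmax 0.144 circ [0.692 0.591 0.052]
rim plane [ 0.06157764 -0.01260632  0.06315912]
```

Call:
{"method": "send_rows", "body": {
  "increments": [
    [[0,0,-0.3],[0,0,0]],
    [[0,0,-0.8],[0,0,0]],
    [[0,0,-1.4],[0,0,0]],
    [[0,0,-1.9],[0,0,0]],
    [[0,0,-2.2],[0,0,0]]
  ]
}}

```text
t: 21.95
position: [0.525, -0.0992, 0.1682]
eef_rot: [0.707, 0.707, 0.001, 0.001]
contact_force: [-0.3, 0.2, -2.4]
gripper_width: 0.0053
finger_force: 60.9
```

Call:
{"method": "send_rows", "body": {
  "increments": [
    [[-0.2,0.4,0],[0,0,0]],
    [[-0.5,1.1,0],[0,0,0]],
    [[-0.8,1.9,0],[0,0,0]],
    [[-1.2,2.7,0],[0,0,0]],
    [[-1.5,3.4,0],[0,0,0]]
  ]
}}

```text
t: 22.58
position: [0.6955, -0.1748, 0.166]
eef_rot: [0.707, 0.707, -0.0, -0.0]
contact_force: [0.7, -0.7, -2.2]
gripper_width: 0.005
finger_force: 61.0
```

Call:
{"method": "send_rows", "body": {
  "increments": [
    [[-0.2,0.4,0],[0,0,0]],
    [[-0.33,0.74,0],[0,0,0]],
    [[-0.33,0.74,0],[0,0,0]],
    [[-0.33,0.74,0.3],[0,0,0]],
    [[-0.33,0.74,0.7],[0,0,0]]
  ]
}}

```text
t: 23.2
position: [0.7309, -0.19, 0.1303]
eef_rot: [0.707, 0.707, 0.0, -0.0]
contact_force: [0.0, 0.1, -1.7]
gripper_width: 0.0049
finger_force: 60.9
```

Run:
```python
from h import *
s=monitor.observe(); print(s["position"],s["gripper_width"]); print(rows([.7315,-.1905,.050],np.radians(90)))
blues("wrist");blues("top")
```

```text
[ 0.73091308 -0.19003759  0.13027252] 0.004921336606957693
(array([-0.01 ,  0.012,  1.605]), array([-0., -0.,  0.]))
wrist [106. 209.] 55631 zmax 0.206 circ [ 0.661 -0.179  0.07 ]
top [  2. 116.] 192 zmax 0.194 circ [0.662 0.55  0.039]
top [158. 143.] 1116 zmax 0.059 circ [0.635 0.19  0.048]
top [406. 175.] 690 zmax 0.119 circ [ 0.554 -0.446  0.017]
top [475. 199.] 1346 zmax 0.043 circ [ 0.51  -0.647  0.054]
top [196. 210.] 633 zmax 0.059 circ [0.461 0.086 0.036]
```

Call:
{"method": "send_rows", "body": {
  "increments": [
    [[0,0.01,0.4],[0,0,0]],
    [[0,0.01,0.8],[0,0,0]],
    [[0,0.01,1.2],[0,0,0]],
    [[0,0.01,1.5],[0,0,0]],
    [[0,0.01,1.6],[0,0,0]]
  ]
}}

```text
t: 23.92
position: [0.7313, -0.1903, 0.0495]
eef_rot: [0.707, 0.707, -0.001, -0.001]
contact_force: [-0.4, 0.3, -1.6]
gripper_width: 0.0057
finger_force: 60.9
```

Call:
{"method": "send_rows", "body": {
  "increments": [
    [[0,0,0.03],[0,0,0]],
    [[0,0,0.06],[0,0,0]],
    [[0,0,0.09],[0,0,0]],
    [[0,0,0.1],[0,0,0]],
    [[0,0,0.1],[0,0,0]]
  ]
}}

```text
t: 24.55
position: [0.7321, -0.1905, 0.0464]
eef_rot: [0.707, 0.707, 0.0, 0.0]
contact_force: [0.0, -0.6, -0.7]
gripper_width: 0.0052
finger_force: 60.9
```

Call:
{"method": "send_rows", "body": {
  "increments": [
    [[0,0,0],[0,0,0]],
    [[0,0,0],[0,0,0]],
    [[0,0,0],[0,0,0]],
    [[0,0,0],[0,0,0]],
    [[0,0,0],[0,0,0]]
  ],
  "grip": 0.45
}}

```text
t: 25.18
position: [0.7321, -0.1905, 0.0463]
eef_rot: [0.707, 0.707, 0.0, 0.0]
contact_force: [0.8, -0.2, 0.3]
gripper_width: 0.0383
finger_force: 0.0
```

Call:
{"method": "send_rows", "body": {
  "increments": [
    [[0,0,-0.3],[0,0,0]],
    [[0,0,-1.0],[0,0,0]],
    [[0,0,-2.0],[0,0,0]],
    [[0,0,-2.7],[0,0,0]],
    [[0,0,-3.0],[0,0,0]]
  ]
}}

```text
t: 25.8
position: [0.7333, -0.1912, 0.2001]
eef_rot: [0.707, 0.707, 0.001, 0.002]
contact_force: [-0.9, 0.4, -0.6]
gripper_width: 0.0383
finger_force: 0.0
```

Run:
```python
from h import *
s=monitor.observe(); print(s["position"],s["gripper_width"]); print(rows([.684,.191,.19],np.radians(90)))
for n in ["top","scene","wrist"]: blues(n)
```

```text
[ 0.73325061 -0.19117946  0.20010243] 0.038270051335987126
(array([ 7.644, -0.986,  0.19 ]), array([0.04, 0.01, 0.  ]))
top [  2. 116.] 192 zmax 0.193 circ [0.662 0.546 0.036]
top [158. 143.] 1116 zmax 0.06 circ [0.635 0.19  0.048]
top [406. 175.] 689 zmax 0.119 circ [ 0.554 -0.446  0.017]
top [476. 202.] 1154 zmax 0.043 circ [ 0.499 -0.646  0.052]
top [196. 210.] 630 zmax 0.059 circ [0.461 0.086 0.036]
scene [ 82. 174.] 1125 zmax 0.04 circ [ 0.521 -0.637  0.061]
scene [117. 188.] 426 zmax 0.336 circ [ 0.598 -0.26   0.186]
scene [291. 218.] 456 zmax 0.057 circ [0.464 0.088 0.036]
scene [174. 237.] 1514 zmax 0.061 circ [ 0.663 -0.181  0.071]
scene [310. 272.] 1109 zmax 0.057 circ [0.637 0.192 0.048]
scene [494. 298.] 2478 zmax 0.193 circ [0.663 0.568 0.05 ]
scene [485. 360.] 2050 zmax 0.148 circ [0.677 0.594 0.067]
wrist [168. 162.] 23193 zmax 0.204 circ [ 0.662 -0.181  0.071]
```

Lid152 sits at (0.662, −0.181), well on the mat. Now lid104.

Call:
{"method": "send_rows", "body": {
  "increments": [
    [[0.5,-0.06,0],[0,0,0]],
    [[1.4,-0.18,0],[0,0,0]],
    [[2.4,-0.31,0],[0,0,0]],
    [[3.4,-0.44,0],[0,0,0]],
    [[4.4,-0.57,0],[0,0,0]]
  ]
}}

```text
t: 26.58
position: [0.7017, 0.0336, 0.1943]
eef_rot: [0.706, 0.708, -0.001, -0.001]
contact_force: [0.7, 0.4, 0.2]
gripper_width: 0.0385
finger_force: 0.0
```

Call:
{"method": "send_rows", "body": {
  "increments": [
    [[1.0,-0.13,0],[0,0,0]],
    [[2.0,-0.26,0],[0,0,0]],
    [[2.8,-0.36,0.2],[0,0,0]],
    [[3.24,-0.42,0.6],[0,0,0]],
    [[3.24,-0.42,1.0],[0,0,0]]
  ]
}}

```text
t: 27.2
position: [0.6808, 0.1941, 0.1435]
eef_rot: [0.706, 0.709, -0.001, -0.001]
contact_force: [-0.3, -0.3, -1.1]
gripper_width: 0.0379
finger_force: 0.0
```

Call:
{"method": "send_rows", "body": {
  "increments": [
    [[0,0,0],[0,0,0]],
    [[0,0,0],[0,0,0]],
    [[0,0,0],[0,0,0]],
    [[0,0,0],[0,0,0]],
    [[0,0,0],[0,0,0]]
  ]
}}

```text
t: 27.82
position: [0.6828, 0.1913, 0.1467]
eef_rot: [0.707, 0.707, 0.0, 0.0]
contact_force: [-0.4, -0.5, 0.0]
gripper_width: 0.0385
finger_force: 0.0
```

Run:
```python
from h import *
s=monitor.observe(); print(s["position"],s["gripper_width"]); print(rows([.6835,.191,.042],np.radians(90)))
for n in ["wrist","top","scene"]: blues(n)
```

```text
[0.68275268 0.19134151 0.14673353] 0.03851684694602194
(array([-0.008,  0.014,  2.095]), array([ 0.01, -0.  , -0.  ]))
wrist [187. 189.] 14357 zmax 0.16 circ [0.636 0.194 0.047]
wrist [ 20. 302.] 3502 zmax 0.054 circ [0.465 0.09  0.034]
top [  2. 116.] 192 zmax 0.193 circ [0.662 0.548 0.037]
top [300. 136.] 2465 zmax 0.063 circ [ 0.661 -0.184  0.071]
top [168. 141.] 385 zmax 0.06 circ [0.635 0.188 0.046]
top [406. 175.] 687 zmax 0.118 circ [ 0.554 -0.446  0.017]
top [476. 203.] 949 zmax 0.042 circ [ 0.491 -0.648  0.047]
top [196. 210.] 579 zmax 0.059 circ [0.461 0.086 0.035]
scene [ 82. 174.] 1118 zmax 0.04 circ [ 0.521 -0.637  0.061]
scene [120. 188.] 558 zmax 0.117 circ [ 0.558 -0.445  0.017]
scene [290. 218.] 389 zmax 0.279 circ [0.522 0.1   0.069]
scene [176. 236.] 1787 zmax 0.06 circ [ 0.662 -0.181  0.071]
scene [299. 272.] 364 zmax 0.157 circ [0.642 0.192 0.046]
scene [319. 275.] 420 zmax 0.056 circ [0.637 0.191 0.048]
scene [494. 297.] 2425 zmax 0.193 circ [0.663 0.568 0.05 ]
scene [489. 362.] 1599 zmax 0.143 circ [0.686 0.592 0.058]
```

Call:
{"method": "send_rows", "body": {
  "increments": [
    [[0,0.01,0.5],[0,0,0]],
    [[0,0.01,1.0],[0,0,0]],
    [[0,0.01,1.5],[0,0,0]],
    [[0,0.01,1.9],[0,0,0]],
    [[0,0.01,2.1],[0,0,0]]
  ]
}}

```text
t: 28.6
position: [0.6825, 0.1914, 0.04]
eef_rot: [0.707, 0.707, -0.001, -0.0]
contact_force: [-0.0, 0.1, 0.9]
gripper_width: 0.0383
finger_force: 0.0
```

Call:
{"method": "send_rows", "body": {
  "increments": [
    [[0,0,0],[0,0,0]],
    [[0,0,0],[0,0,0]],
    [[0,0,0],[0,0,0]],
    [[0,0,0],[0,0,0]],
    [[0,0,0],[0,0,0]]
  ],
  "grip": 0.0,
  "grip_force": 60
}}

```text
t: 29.22
position: [0.6838, 0.1915, 0.0421]
eef_rot: [0.707, 0.707, 0.001, 0.0]
contact_force: [1.4, 0.0, 0.7]
gripper_width: 0.0067
finger_force: 57.1
```

Call:
{"method": "send_rows", "body": {
  "increments": [
    [[0,0,0],[0,0,0]],
    [[0,0,0],[0,0,0]],
    [[0,0,-0.3],[0,0,0]],
    [[0,0,-1.0],[0,0,0]],
    [[0,0,-1.8],[0,0,0]]
  ]
}}

```text
t: 29.85
position: [0.6817, 0.1912, 0.1317]
eef_rot: [0.707, 0.707, -0.001, -0.001]
contact_force: [0.6, -0.6, -1.1]
gripper_width: 0.0065
finger_force: 57.1
```

Call:
{"method": "send_rows", "body": {
  "increments": [
    [[0,0,-0.5],[0,0,0]],
    [[0,0,-1.0],[0,0,0]],
    [[0,0,-1.4],[0,0,0]],
    [[0,0,-1.5],[0,0,0]],
    [[0,0,-1.5],[0,0,0]]
  ]
}}

```text
t: 30.48
position: [0.6827, 0.1914, 0.2059]
eef_rot: [0.707, 0.707, -0.0, -0.0]
contact_force: [0.3, -0.5, -1.3]
gripper_width: 0.0064
finger_force: 57.0
```

Run:
```python
from h import *
s=monitor.observe(); print(s["position"],s["gripper_width"],s["wrist_torque"]); print(rows([.7095,-.1825,.2],np.radians(90)))
for n in ["wrist","top","scene"]: blues(n)
```

```text
[0.68267799 0.19144285 0.20593509] 0.006373048868870316 [-0.00817279 -0.01194018  0.02041545]
(array([-7.479,  0.535,  0.119]), array([-0.01,  0.  ,  0.  ]))
wrist [126. 239.] 31677 zmax 0.271 circ [0.636 0.196 0.047]
top [  2. 116.] 192 zmax 0.194 circ [0.662 0.546 0.036]
top [300. 136.] 2469 zmax 0.065 circ [ 0.66  -0.184  0.071]
top [158. 129.] 253 zmax 0.221 circ [0.635 0.19  0.047]
top [406. 175.] 682 zmax 0.121 circ [ 0.554 -0.446  0.017]
top [475. 202.] 1027 zmax 0.044 circ [ 0.496 -0.647  0.048]
top [196. 210.] 577 zmax 0.058 circ [0.461 0.086 0.036]
scene [ 82. 174.] 1117 zmax 0.04 circ [ 0.521 -0.637  0.061]
scene [120. 188.] 552 zmax 0.116 circ [ 0.559 -0.444  0.017]
scene [293. 220.] 542 zmax 0.283 circ [0.644 0.193 0.047]
scene [331. 228.] 355 zmax 0.219 circ [0.636 0.194 0.047]
scene [176. 236.] 1786 zmax 0.06 circ [ 0.662 -0.181  0.071]
scene [494. 297.] 2427 zmax 0.194 circ [0.663 0.569 0.05 ]
scene [489. 362.] 1562 zmax 0.144 circ [0.693 0.59  0.051]
```

Call:
{"method": "send_rows", "body": {
  "increments": [
    [[-0.5,0.03,0],[0,0,0]],
    [[-1.4,0.1,0],[0,0,0]],
    [[-2.3,0.16,0],[0,0,0]],
    [[-3.2,0.22,0],[0,0,0]],
    [[-4.1,0.28,0],[0,0,0]]
  ]
}}

```text
t: 31.25
position: [0.6965, -0.0173, 0.206]
eef_rot: [0.708, 0.707, -0.001, 0.0]
contact_force: [-0.4, 0.2, -0.9]
gripper_width: 0.0068
finger_force: 57.0
```

Call:
{"method": "send_rows", "body": {
  "increments": [
    [[-0.9,0.06,0],[0,0,0]],
    [[-1.8,0.12,0],[0,0,0]],
    [[-2.6,0.18,0],[0,0,0]],
    [[-3.2,0.22,0],[0,0,0]],
    [[-3.41,0.23,0.4],[0,0,0]]
  ]
}}

```text
t: 31.88
position: [0.7082, -0.1894, 0.1871]
eef_rot: [0.709, 0.705, -0.0, 0.002]
contact_force: [0.7, -0.1, -1.3]
gripper_width: 0.0065
finger_force: 57.0
```

Call:
{"method": "send_rows", "body": {
  "increments": [
    [[0,0,0.5],[0,0,0]],
    [[0,0,1.0],[0,0,0]],
    [[0,0,1.2],[0,0,0]],
    [[0,0,1.2],[0,0,0]],
    [[0,0,1.2],[0,0,0]]
  ]
}}

```text
t: 32.5
position: [0.7092, -0.1841, 0.1272]
eef_rot: [0.707, 0.707, 0.0, 0.001]
contact_force: [0.3, 0.2, -0.9]
gripper_width: 0.0064
finger_force: 57.1
```

Run:
```python
from h import *
s=monitor.observe(); print(s["position"],s["gripper_width"],s["wrist_torque"],s["contact_force"]); print(rows([.7095,-.1825,.067],np.radians(90)))
for n in ["wrist","top","scene"]:
    p,W,c=blues(n)
    m=(p[...,2]>p[...,0]+40)&(np.hypot(W[...,0]-.66,W[...,1]+.185)<.1)
    for lo,hi in [(.049,.065),(.135,.165)]:
        k=m&(W[...,2]>lo)&(W[...,2]<hi); Q=W[k]
        if len(Q)>50: print("  ",lo,len(Q),np.round(circ(Q[:,0],Q[:,1]),4), "z~", np.linalg.lstsq(np.c_[Q[:,:2]-[.66,-.185],np.ones(len(Q))],Q[:,2],rcond=None)[0].round(3))
    if n=="wrist": cv2.imwrite("pics/w5.png",p[:,:,::-1].astype(np.uint8))
```

```text
[ 0.70915402 -0.18412163  0.12719998] 0.00636035421657745 [ 0.03859219 -0.05000342  0.00713119] [ 0.34256182  0.19080682 -0.85565447]
(array([0.033, 0.005, 1.204]), array([0.01, 0.  , 0.  ]))
wrist [156. 207.] 44633 zmax 0.192 circ [ 0.663 -0.18   0.047]
   0.049 4688 [ 0.6622 -0.1806  0.0706] z~ [0.003 0.006 0.055]
   0.135 8610 [ 0.6623 -0.1805  0.0475] z~ [0.007 0.001 0.137]
top [  2. 116.] 191 zmax 0.195 circ [0.663 0.548 0.037]
top [406. 175.] 685 zmax 0.12 circ [ 0.554 -0.446  0.017]
top [485. 207.] 437 zmax 0.041 circ [ 0.487 -0.668  0.038]
top [470. 193.] 184 zmax 0.041 circ [ 0.523 -0.636  0.025]
top [196. 210.] 627 zmax 0.061 circ [0.461 0.086 0.036]
scene [ 82. 174.] 1126 zmax 0.041 circ [ 0.521 -0.637  0.061]
scene [120. 189.] 573 zmax 0.117 circ [ 0.558 -0.444  0.017]
scene [291. 218.] 456 zmax 0.058 circ [0.463 0.088 0.036]
scene [173. 242.] 831 zmax 0.136 circ [ 0.663 -0.181  0.07 ]
scene [494. 298.] 2478 zmax 0.193 circ [0.663 0.568 0.05 ]
scene [485. 360.] 2074 zmax 0.147 circ [0.673 0.595 0.071]
   0.049 355 [ 0.6632 -0.1811  0.0711] z~ [-0.005 -0.007  0.056]
   0.135 138 [ 0.665  -0.1826  0.0486] z~ [0.004 0.018 0.138]
```

View pics/w5.png

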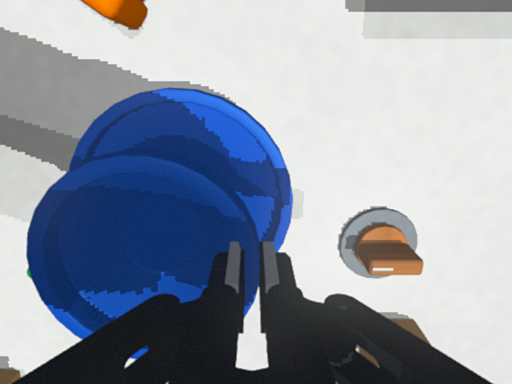

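Wrist view: lid104 (140,240) held over lid152. Both circle fits give the same centre to 0.1 mm, and both are level. Lowering straight down.

Call:
{"method": "send_rows", "body": {
  "increments": [
    [[0,0,0.3],[0,0,0]],
    [[0,0,0.6],[0,0,0]],
    [[0,0,0.9],[0,0,0]],
    [[0,0,1.1],[0,0,0]],
    [[0,0,1.15],[0,0,0]]
  ]
}}

```text
t: 33.28
position: [0.708, -0.1839, 0.0675]
eef_rot: [0.707, 0.707, -0.001, -0.001]
contact_force: [0.2, -0.1, -1.1]
gripper_width: 0.0064
finger_force: 57.0
```

Call:
{"method": "send_rows", "body": {
  "increments": [
    [[0,0,0.03],[0,0,0]],
    [[0,0,0.05],[0,0,0]],
    [[0,0,0.08],[0,0,0]],
    [[0,0,0.08],[0,0,0]],
    [[0,0,0.08],[0,0,0]]
  ]
}}

```text
t: 33.9
position: [0.7089, -0.1841, 0.0651]
eef_rot: [0.707, 0.707, 0.0, 0.0]
contact_force: [0.3, -0.7, -0.4]
gripper_width: 0.0067
finger_force: 57.1
```

Call:
{"method": "send_rows", "body": {
  "increments": [
    [[0,0,0],[0,0,0]],
    [[0,0,0],[0,0,0]],
    [[0,0,0],[0,0,0]],
    [[0,0,0],[0,0,0]],
    [[0,0,0],[0,0,0]]
  ],
  "grip": 0.45
}}

```text
t: 34.52
position: [0.7086, -0.1841, 0.0648]
eef_rot: [0.707, 0.707, -0.0, -0.0]
contact_force: [0.1, -0.2, -0.0]
gripper_width: 0.0387
finger_force: 0.0
```

Call:
{"method": "send_rows", "body": {
  "increments": [
    [[0,0,-0.3],[0,0,0]],
    [[0,0,-1.0],[0,0,0]],
    [[0,0,-2.0],[0,0,0]],
    [[0,0,-2.5],[0,0,0]],
    [[0,0,-2.7],[0,0,0]]
  ]
}}

```text
t: 35.15
position: [0.7096, -0.1846, 0.203]
eef_rot: [0.707, 0.707, 0.001, 0.002]
contact_force: [-0.2, -0.4, -0.5]
gripper_width: 0.0382
finger_force: 0.0
```

```bash
cat >> h.py <<'E'
def rims(n,c0,bands):
    p,W,c=blues(n); m=(p[...,2]>p[...,0]+40)&(np.hypot(W[...,0]-c0[0],W[...,1]-c0[1])<.1)
    for lo,hi in bands:
        Q=W[m&(W[...,2]>lo)&(W[...,2]<hi)]
        if len(Q)>50: print("  ",n,lo,len(Q),np.round(circ(Q[:,0],Q[:,1]),4),"z~",np.linalg.lstsq(np.c_[Q[:,:2]-c0,np.ones(len(Q))],Q[:,2],rcond=None)[0].round(3))
E
python3 - <<'E'
from h import *
s=monitor.observe(); print(s["position"]); print(rows([.498,.0875,.15],np.radians(90)))
for n in ["wrist","scene","top"]: rims(n,[.662,-.181],[(.05,.065),(.07,.085)])
E
```

```text
[ 0.70955242 -0.18457819  0.20295384]
(array([ 5.442, -4.235,  1.038]), array([ 0.04,  0.01, -0.  ]))
wrist [196. 167.] 21945 zmax 0.211 circ [ 0.662 -0.18   0.047]
wrist [138. 375.] 272 zmax 0.065 circ [ 0.58  -0.416  0.005]
   wrist 0.05 8626 [ 0.6625 -0.1785  0.0589] z~ [-0.     0.     0.055]
   wrist 0.07 3682 [ 0.6619 -0.1803  0.0475] z~ [0.003 0.006 0.075]
scene [ 82. 174.] 1123 zmax 0.04 circ [ 0.521 -0.637  0.061]
scene [119. 189.] 554 zmax 0.306 circ [ 0.59  -0.256  0.189]
scene [291. 218.] 456 zmax 0.057 circ [0.463 0.088 0.036]
scene [174. 237.] 1368 zmax 0.081 circ [ 0.662 -0.181  0.048]
scene [494. 298.] 2450 zmax 0.193 circ [0.663 0.569 0.05 ]
scene [487. 361.] 1831 zmax 0.145 circ [0.68  0.593 0.064]
   scene 0.05 676 [ 0.6709 -0.1773  0.0603] z~ [-0.009 -0.006  0.056]
   scene 0.07 338 [ 0.6624 -0.1806  0.048 ] z~ [0.002 0.002 0.076]
top [  2. 116.] 191 zmax 0.195 circ [0.662 0.549 0.038]
top [406. 175.] 685 zmax 0.12 circ [ 0.554 -0.447  0.017]
top [196. 210.] 619 zmax 0.06 circ [0.461 0.086 0.036]
top [470. 211.] 262 zmax 0.043 circ [ 0.475 -0.635  0.035]
```

Call:
{"method": "send_rows", "body": {
  "increments": [
    [[0.4,-0.3,0],[0,0,0]],
    [[1.1,-0.85,0],[0,0,0]],
    [[1.8,-1.4,0],[0,0,0]],
    [[2.5,-1.95,0],[0,0,0]],
    [[3.2,-2.5,0],[0,0,0]]
  ]
}}

```text
t: 35.92
position: [0.5816, -0.0228, 0.1981]
eef_rot: [0.707, 0.707, -0.001, -0.001]
contact_force: [1.4, 1.0, -0.3]
gripper_width: 0.0384
finger_force: 0.0
```

Call:
{"method": "send_rows", "body": {
  "increments": [
    [[0.7,-0.54,0],[0,0,0]],
    [[1.4,-1.08,0],[0,0,0]],
    [[1.9,-1.47,0],[0,0,0]],
    [[2.24,-1.73,0.4],[0,0,0]],
    [[2.24,-1.73,1.0],[0,0,0]]
  ]
}}

```text
t: 36.55
position: [0.4957, 0.0899, 0.1487]
eef_rot: [0.706, 0.708, -0.0, -0.001]
contact_force: [0.3, -0.0, -0.6]
gripper_width: 0.0383
finger_force: 0.0
```

Call:
{"method": "send_rows", "body": {
  "increments": [
    [[0,0,0],[0,0,0]],
    [[0,0,0],[0,0,0]],
    [[0,0,0],[0,0,0]],
    [[0,0,0],[0,0,0]],
    [[0,0,0],[0,0,0]]
  ]
}}

```text
t: 37.17
position: [0.4973, 0.0879, 0.1502]
eef_rot: [0.707, 0.707, 0.0, 0.0]
contact_force: [0.3, -0.1, -0.0]
gripper_width: 0.0384
finger_force: 0.0
```

Run:
```python
from h import *
s=monitor.observe(); print(s["position"]); print(rows([.498,.0875,.042],np.radians(90)))
rims("wrist",[.462,.087],[(.05,.065)]); rims("top",[.662,-.181],[(.05,.065),(.07,.085)])
```

```text
[0.49730773 0.08788525 0.15019455]
(array([-0.009,  0.012,  2.164]), array([ 0.01, -0.  , -0.  ]))
wrist [203. 191.] 7826 zmax 0.055 circ [0.462 0.089 0.036]
   wrist 0.05 3038 [0.4617 0.0891 0.0357] z~ [0.    0.003 0.053]
top [  2. 116.] 190 zmax 0.194 circ [0.663 0.546 0.036]
top [301. 135.] 2134 zmax 0.083 circ [ 0.661 -0.183  0.048]
top [406. 175.] 677 zmax 0.118 circ [ 0.554 -0.446  0.017]
top [204. 208.] 191 zmax 0.059 circ [0.461 0.085 0.035]
   top 0.05 930 [ 0.6596 -0.1837  0.0595] z~ [-0.003 -0.003  0.056]
   top 0.07 388 [ 0.6608 -0.1833  0.0479] z~ [-0.007 -0.     0.076]
```

Call:
{"method": "send_rows", "body": {
  "increments": [
    [[0,0.01,0.5],[0,0,0]],
    [[0,0.01,1.0],[0,0,0]],
    [[0,0.01,1.5],[0,0,0]],
    [[0,0.01,2.0],[0,0,0]],
    [[0,0.01,2.16],[0,0,0]]
  ]
}}

```text
t: 37.9
position: [0.4967, 0.0877, 0.0406]
eef_rot: [0.707, 0.707, -0.001, -0.001]
contact_force: [-0.5, -0.3, 0.4]
gripper_width: 0.0385
finger_force: 0.0
```

Call:
{"method": "send_rows", "body": {
  "increments": [
    [[0,0,0],[0,0,0]],
    [[0,0,0],[0,0,0]],
    [[0,0,0],[0,0,0]],
    [[0,0,0],[0,0,0]],
    [[0,0,0],[0,0,0]]
  ],
  "grip": 0.0,
  "grip_force": 60
}}

```text
t: 38.52
position: [0.4985, 0.0881, 0.0425]
eef_rot: [0.707, 0.707, 0.001, 0.0]
contact_force: [1.4, -0.5, 4.9]
gripper_width: 0.0065
finger_force: 57.2
```

Call:
{"method": "send_rows", "body": {
  "increments": [
    [[0,0,0],[0,0,0]],
    [[0,0,0],[0,0,0]],
    [[0,0,-0.3],[0,0,0]],
    [[0,0,-1.0],[0,0,0]],
    [[0,0,-1.8],[0,0,0]]
  ]
}}

```text
t: 39.15
position: [0.4965, 0.0877, 0.1328]
eef_rot: [0.707, 0.707, -0.001, -0.0]
contact_force: [0.6, 1.0, -2.1]
gripper_width: 0.0058
finger_force: 56.7
```

Call:
{"method": "send_rows", "body": {
  "increments": [
    [[0,0,-0.5],[0,0,0]],
    [[0,0,-1.0],[0,0,0]],
    [[0,0,-1.4],[0,0,0]],
    [[0,0,-1.6],[0,0,0]],
    [[0,0,-1.6],[0,0,0]]
  ]
}}

```text
t: 39.78
position: [0.4975, 0.088, 0.2123]
eef_rot: [0.707, 0.707, 0.0, 0.0]
contact_force: [0.0, -0.3, -1.5]
gripper_width: 0.0064
finger_force: 56.7
```

Run:
```python
from h import *
s=monitor.observe(); print(s["position"],s["gripper_width"],s["wrist_torque"])
rims("wrist",[.462,.087],[(.2,.235)]); rims("scene",[.462,.087],[(.2,.235)])
```

```text
[0.49752901 0.08800702 0.21227636] 0.006384892052461863 [ 0.01687431 -0.02706339  0.03117728]
wrist [164. 244.] 16490 zmax 0.27 circ [0.463 0.092 0.035]
   wrist 0.2 9302 [0.4636 0.0925 0.0347] z~ [0.034 0.119 0.216]
scene [ 82. 174.] 1054 zmax 0.041 circ [ 0.522 -0.637  0.059]
scene [119. 188.] 498 zmax 0.116 circ [ 0.558 -0.444  0.017]
scene [175. 235.] 1596 zmax 0.08 circ [ 0.663 -0.181  0.048]
scene [494. 295.] 2258 zmax 0.193 circ [0.663 0.569 0.05 ]
   scene 0.2 220 [0.4653 0.0896 0.0355] z~ [ 0.029 -0.006  0.215]
```

Call:
{"method": "send_rows", "body": {
  "increments": [
    [[-0.4,0.3,0],[0,0,0]],
    [[-1.1,0.8,0],[0,0,0]],
    [[-1.8,1.3,0],[0,0,0]],
    [[-2.5,1.83,0],[0,0,0]],
    [[-3.2,2.34,0],[0,0,0]]
  ]
}}

```text
t: 40.5
position: [0.6147, -0.073, 0.2104]
eef_rot: [0.707, 0.707, -0.001, -0.001]
contact_force: [1.0, 1.1, -1.2]
gripper_width: 0.006
finger_force: 56.7
```

Call:
{"method": "send_rows", "body": {
  "increments": [
    [[-0.7,0.5,0],[0,0,0]],
    [[-1.4,1.0,0],[0,0,0]],
    [[-1.9,1.4,0],[0,0,0]],
    [[-2.2,1.6,0],[0,0,0]],
    [[-2.24,1.64,0.3],[0,0,0]]
  ]
}}

```text
t: 41.12
position: [0.697, -0.1853, 0.1964]
eef_rot: [0.708, 0.707, 0.0, 0.001]
contact_force: [0.3, -0.2, -0.5]
gripper_width: 0.0063
finger_force: 56.8
```

Call:
{"method": "send_rows", "body": {
  "increments": [
    [[0,0,0.4],[0,0,0]],
    [[0,0,0.8],[0,0,0]],
    [[0,0,1.0],[0,0,0]],
    [[0,0,1.0],[0,0,0]],
    [[0,0,1.0],[0,0,0]]
  ]
}}

```text
t: 41.75
position: [0.697, -0.1842, 0.1476]
eef_rot: [0.707, 0.707, 0.0, 0.001]
contact_force: [-0.5, -0.4, -0.6]
gripper_width: 0.0064
finger_force: 56.7
```

Run:
```python
from h import *
s=monitor.observe(); print(s["position"],s["gripper_width"],s["wrist_torque"])
for n in ["wrist","scene"]: rims(n,[.662,-.181],[(.05,.065),(.07,.085),(.15,.175)])
```

```text
[ 0.69704202 -0.18417035  0.1475504 ] 0.006403796007588593 [-0.05387715 -0.08716191  0.02936292]
wrist [190. 196.] 35997 zmax 0.202 circ [ 0.663 -0.181  0.035]
   wrist 0.05 7109 [ 0.6635 -0.1729  0.0584] z~ [0.001 0.004 0.055]
   wrist 0.07 3165 [ 0.662  -0.1798  0.0472] z~ [-0.001 -0.001  0.075]
   wrist 0.15 6956 [ 0.6627 -0.1805  0.0353] z~ [-0.003  0.007  0.157]
scene [ 82. 174.] 1123 zmax 0.04 circ [ 0.521 -0.637  0.061]
scene [120. 189.] 568 zmax 0.116 circ [ 0.558 -0.445  0.017]
scene [173. 239.] 1113 zmax 0.138 circ [ 0.662 -0.18   0.047]
scene [494. 298.] 2456 zmax 0.193 circ [0.663 0.568 0.05 ]
scene [487. 361.] 1882 zmax 0.145 circ [0.676 0.594 0.068]
   scene 0.05 611 [ 0.6716 -0.1762  0.0602] z~ [-0.    -0.003  0.056]
   scene 0.07 270 [ 0.6628 -0.1803  0.0478] z~ [-0.007  0.     0.076]
   scene 0.15 137 [ 0.6649 -0.1814  0.0354] z~ [-0.018  0.069  0.155]
```

Held lid80 and lid104 centres agree within 1 mm, so I lower it in.

Call:
{"method": "send_rows", "body": {
  "increments": [
    [[0,0,0.3],[0,0,0]],
    [[0,0,0.6],[0,0,0]],
    [[0,0,0.9],[0,0,0]],
    [[0,0,1.1],[0,0,0]],
    [[0,0,1.15],[0,0,0]]
  ]
}}

```text
t: 42.48
position: [0.696, -0.1839, 0.088]
eef_rot: [0.707, 0.707, -0.0, -0.001]
contact_force: [-0.4, 0.0, -1.0]
gripper_width: 0.0057
finger_force: 56.7
```

Call:
{"method": "send_rows", "body": {
  "increments": [
    [[0,0,0.03],[0,0,0]],
    [[0,0,0.05],[0,0,0]],
    [[0,0,0.08],[0,0,0]],
    [[0,0,0.08],[0,0,0]],
    [[0,0,0.08],[0,0,0]]
  ]
}}

```text
t: 43.1
position: [0.697, -0.1841, 0.0858]
eef_rot: [0.707, 0.707, 0.0, 0.0]
contact_force: [0.9, 0.1, 1.8]
gripper_width: 0.0061
finger_force: 57.0
```

Call:
{"method": "send_rows", "body": {
  "increments": [
    [[0,0,0],[0,0,0]],
    [[0,0,0],[0,0,0]],
    [[0,0,0],[0,0,0]],
    [[0,0,0],[0,0,0]],
    [[0,0,0],[0,0,0]]
  ],
  "grip": 0.35
}}

```text
t: 43.72
position: [0.6966, -0.1841, 0.0853]
eef_rot: [0.707, 0.707, -0.0, -0.0]
contact_force: [0.5, -0.1, -0.0]
gripper_width: 0.03
finger_force: 0.0
```

Call:
{"method": "send_rows", "body": {
  "increments": [
    [[0,0,-0.3],[0,0,0]],
    [[0,0,-1.0],[0,0,0]],
    [[0,0,-2.0],[0,0,0]],
    [[0,0,-3.0],[0,0,0]],
    [[0,0,-3.5],[0,0,0]]
  ]
}}

```text
t: 44.35
position: [0.6976, -0.1849, 0.2654]
eef_rot: [0.707, 0.707, 0.002, 0.002]
contact_force: [-0.1, 0.5, -0.0]
gripper_width: 0.0299
finger_force: 0.0
```

Call:
{"method": "send_rows", "body": {
  "increments": [
    [[0.8,-0.5,0],[0,0,0]],
    [[1.7,-1.0,0],[0,0,0]],
    [[2.6,-1.5,0],[0,0,0]],
    [[3.4,-1.8,0],[0,0,0]],
    [[4.0,-2.0,0],[0,0,0]]
  ]
}}

```text
t: 44.98
position: [0.5959, 0.0179, 0.2616]
eef_rot: [0.707, 0.708, 0.001, 0.0]
contact_force: [-0.3, -0.2, -0.4]
gripper_width: 0.0303
finger_force: 0.0
```

Run:
```python
from h import *
s=monitor.observe(); print(s["position"],s["t"])
for n in ["top","scene"]:
    rims(n,[.662,-.181],[(.05,.065),(.07,.085),(.09,.105)])
p,d,c=cam("top"); p2,_,_=cam("scene")
cv2.imwrite("pics/end.png",np.hstack([cv2.resize(p[:,:,::-1],(400,300),interpolation=3),cv2.resize(p2[:,:,::-1],(400,300),interpolation=3)]))
```

```text
[0.59591206 0.01788991 0.26160989] 44.975
top [  2. 116.] 190 zmax 0.194 circ [0.662 0.551 0.039]
top [301. 135.] 1995 zmax 0.102 circ [ 0.66  -0.184  0.036]
top [408. 158.] 672 zmax 0.119 circ [ 0.599 -0.454  0.017]
   top 0.05 831 [ 0.6601 -0.1848  0.0597] z~ [ 0.002 -0.003  0.058]
   top 0.07 408 [ 0.6611 -0.1831  0.0463] z~ [-0.001 -0.002  0.076]
   top 0.09 297 [ 0.6604 -0.1842  0.0358] z~ [ 0.002 -0.005  0.096]
scene [ 91. 181.] 1681 zmax 0.116 circ [ 0.602 -0.453  0.018]
scene [175. 235.] 1620 zmax 0.101 circ [ 0.662 -0.181  0.036]
scene [494. 297.] 2381 zmax 0.193 circ [0.663 0.569 0.05 ]
scene [490. 361.] 1044 zmax 0.143 circ [0.706 0.585 0.037]
   scene 0.05 533 [ 0.6666 -0.1784  0.0627] z~ [-0.014 -0.01   0.057]
   scene 0.07 434 [ 0.6669 -0.1771  0.0409] z~ [-0.013 -0.016  0.077]
   scene 0.09 259 [ 0.6623 -0.1812  0.0359] z~ [-0.003  0.     0.096]
```

View pics/end.png

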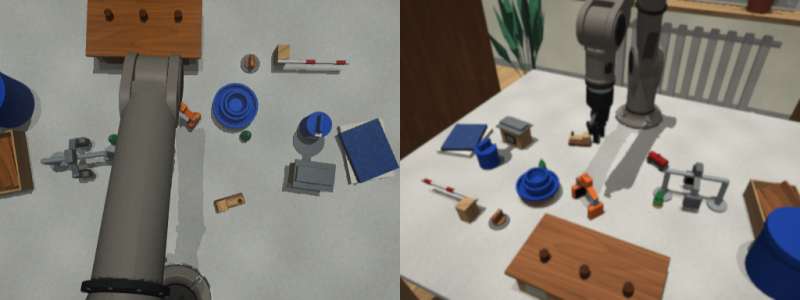

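The lids are stacked level and central, and the ears hang. The drum was knocked aside to about (0.600, −0.454), at (318,125) in the left picture. I'll measure it and go back.

Run:
```python
from h import *
for n in ["top","scene"]:
    p,d,c=cam(n); W=cloud(d,c); m=(W[...,2]>.1)&(W[...,2]<.13)&(np.hypot(W[...,0]-.6,W[...,1]+.454)<.05); Q=W[m]; print(n,len(Q),cv2.minAreaRect((Q[:,:2]*1000).astype(np.float32)),np.linalg.lstsq(np.c_[Q[:,:2]-[.6,-.454],np.ones(len(Q))],Q[:,2],rcond=None)[0])
    m=(W[...,2]>.07)&(W[...,2]<.125)&(p.min(-1)>120)&(np.hypot(W[...,0]-.6,W[...,1]+.454)<.06); print("tab",W[m].mean(0) if m.any() else None)
print(rows([.600,-.453,.2],np.radians(174)))
```

```text
top 203 ((598.6923828125, -451.901611328125), (19.205162048339844, 55.92997360229492), 84.85826110839844) [-0.05329331 -0.29393084  0.1132464 ]
tab [ 0.56240563 -0.4508063   0.08620031]
scene 134 ((599.1721801757812, -448.5419921875), (21.08971405029297, 57.91878890991211), 87.66621398925781) [-0.05252578 -0.39054824  0.11297538]
tab [ 0.56450279 -0.44094642  0.08880776]
(array([-9.345,  0.076,  1.226]), array([ 1.000e-02,  1.000e-02, -1.402e+01]))
```

Call:
{"method": "send_rows", "body": {
  "increments": [
    [[-0.5,0,0],[0,0,0]],
    [[-1.5,0.01,0],[0,0,0]],
    [[-2.5,0.02,0],[0,0,0]],
    [[-3.5,0.03,0],[0,0,0]],
    [[-4.5,0.04,0],[0,0,0]]
  ],
  "grip": 1
}}

```text
t: 45.9
position: [0.5981, -0.2126, 0.2606]
eef_rot: [0.708, 0.706, -0.0, 0.0]
contact_force: [0.9, 0.3, -0.5]
gripper_width: 0.0856
finger_force: 0.0
```

Call:
{"method": "send_rows", "body": {
  "increments": [
    [[-1.0,0.01,0],[0,0,-1.2]],
    [[-2.0,0.02,0],[0,0,-2.6]],
    [[-3.0,0.03,0],[0,0,-4.1]],
    [[-4.0,0.03,0],[0,0,-5.6]],
    [[-4.85,0.04,0],[0,0,-7.1]]
  ]
}}

```text
t: 46.52
position: [0.5989, -0.4558, 0.2602]
eef_rot: [0.401, 0.916, -0.001, -0.0]
contact_force: [-0.1, 0.5, -0.7]
gripper_width: 0.0855
finger_force: 0.0
```

Call:
{"method": "send_rows", "body": {
  "increments": [
    [[0,0,0.2],[0,0,-1.5]],
    [[0,0,0.5],[0,0,-3.0]],
    [[0,0,0.8],[0,0,-4.5]],
    [[0,0,1.1],[0,0,-6.0]],
    [[0,0,1.2],[0,0,-6.92]]
  ]
}}

```text
t: 47.15
position: [0.5988, -0.4533, 0.1988]
eef_rot: [0.051, 0.999, 0.0, -0.001]
contact_force: [0.3, 0.6, 0.2]
gripper_width: 0.0854
finger_force: 0.0
```

Call:
{"method": "send_rows", "body": {
  "increments": [
    [[0,0,0],[0,0,0]],
    [[0,0,0],[0,0,0]],
    [[0,0,0],[0,0,0]],
    [[0,0,0],[0,0,0]],
    [[0,0,0],[0,0,0]]
  ]
}}

```text
t: 47.78
position: [0.6007, -0.4515, 0.2005]
eef_rot: [0.051, 0.999, -0.0, 0.0]
contact_force: [-0.3, 0.0, 0.0]
gripper_width: 0.0857
finger_force: 0.0
```

Run:
```python
from h import *
p,d,c=cam("wrist"); s=monitor.observe(); print(s["position"],s["eef_rot"])
W=cloud(d,c); m=(W[...,2]>.1)&(W[...,2]<.13)&(np.hypot(W[...,0]-.6,W[...,1]+.452)<.05); Q=W[m]; r=cv2.minAreaRect((Q[:,:2]*1000).astype(np.float32)); print(len(Q),r)
T=Q[Q[:,2]>.107]; print(np.linalg.lstsq(np.c_[T[:,:2]-[.6,-.452],np.ones(len(T))],T[:,2],rcond=None)[0])
print(rows([r[0][0]/1000,r[0][1]/1000-.0015,.0905],np.radians(r[2]+90)))
```

```text
[ 0.6007335  -0.45146987  0.2004058 ] [ 5.12086751e-02  9.98687973e-01 -4.15115775e-05  5.56970480e-05]
1863 ((598.4817504882812, -450.82904052734375), (17.85255241394043, 55.29195022583008), 84.3814697265625)
[0.00793275 0.00346849 0.11257186]
(array([ 0.043, -0.022,  2.198]), array([-0.  ,  0.  , -0.04]))
```

Call:
{"method": "send_rows", "body": {
  "increments": [
    [[0.04,-0.02,0.6],[0,0,0]],
    [[0.04,-0.02,1.2],[0,0,0]],
    [[0.04,-0.02,1.7],[0,0,0]],
    [[0.04,-0.02,2.1],[0,0,0]],
    [[0.04,-0.02,2.2],[0,0,0]]
  ]
}}

```text
t: 48.45
position: [0.5979, -0.4518, 0.0887]
eef_rot: [0.051, 0.999, 0.001, -0.001]
contact_force: [0.1, -0.3, 0.1]
gripper_width: 0.0851
finger_force: 0.0
```

Call:
{"method": "send_rows", "body": {
  "increments": [
    [[0,0,0],[0,0,0]],
    [[0,0,0],[0,0,0]],
    [[0,0,0],[0,0,0]],
    [[0,0,0],[0,0,0]],
    [[0,0,0],[0,0,0]]
  ],
  "grip": 0.0,
  "grip_force": 60
}}

```text
t: 49.08
position: [0.5992, -0.4525, 0.0912]
eef_rot: [0.051, 0.999, -0.0, 0.001]
contact_force: [1.0, 0.3, 3.4]
gripper_width: 0.017
finger_force: 59.3
```

Call:
{"method": "send_rows", "body": {
  "increments": [
    [[0,0,0],[0,0,0]],
    [[0,0,0],[0,0,0]],
    [[0,0,-0.1],[0,0,0]],
    [[0,0,-0.25],[0,0,0]],
    [[0,0,-0.3],[0,0,0]]
  ]
}}

```text
t: 49.7
position: [0.5984, -0.4526, 0.1056]
eef_rot: [0.051, 0.999, -0.0, -0.0]
contact_force: [0.6, 0.3, -2.0]
gripper_width: 0.0165
finger_force: 58.6
```

Run:
```python
from h import *
s=monitor.observe(); print(s["position"],s["gripper_width"],s["contact_force"]); print(rows([.5535,-.445,.091],np.radians(174.4)))
```

```text
[ 0.59840611 -0.45259438  0.10563409] 0.016516935406018427 [ 0.64815821  0.31017227 -2.04411146]
(array([0.909, 0.059, 0.293]), array([-0.  ,  0.  , -0.05]))
```

Call:
{"method": "send_rows", "body": {
  "increments": [
    [[0.3,0.02,0],[0,0,0]],
    [[0.6,0.04,0],[0,0,0]],
    [[0.91,0.06,0],[0,0,0]],
    [[0.91,0.06,0.1],[0,0,0]],
    [[0.91,0.06,0.2],[0,0,0]]
  ]
}}

```text
t: 50.32
position: [0.5543, -0.4446, 0.0949]
eef_rot: [0.051, 0.999, 0.0, 0.0]
contact_force: [0.2, 0.9, -2.2]
gripper_width: 0.0171
finger_force: 58.7
```

Call:
{"method": "send_rows", "body": {
  "increments": [
    [[0,0,0.05],[0,0,0]],
    [[0,0,0.08],[0,0,0]],
    [[0,0,0.09],[0,0,0]],
    [[0,0,0.09],[0,0,0]],
    [[0,0,0.09],[0,0,0]]
  ]
}}

```text
t: 50.95
position: [0.5541, -0.4445, 0.0912]
eef_rot: [0.051, 0.999, 0.0, 0.0]
contact_force: [0.2, 2.6, 3.1]
gripper_width: 0.0167
finger_force: 59.3
```

Call:
{"method": "send_rows", "body": {
  "increments": [
    [[0,0,0],[0,0,0]],
    [[0,0,0],[0,0,0]],
    [[0,0,0],[0,0,0]],
    [[0,0,0],[0,0,0]],
    [[0,0,0],[0,0,0]]
  ],
  "grip": 0.7
}}

```text
t: 51.58
position: [0.5536, -0.4448, 0.0908]
eef_rot: [0.051, 0.999, -0.0, -0.0]
contact_force: [0.0, 0.9, -1.1]
gripper_width: 0.0598
finger_force: 0.0
```

Call:
{"method": "send_rows", "body": {
  "increments": [
    [[0,0,-0.2],[0,0,0]],
    [[0,0,-0.9],[0,0,0]],
    [[0,0,-1.8],[0,0,0]],
    [[0,0,-2.7],[0,0,0]],
    [[0,0,-3.4],[0,0,0]]
  ]
}}

```text
t: 52.2
position: [0.5539, -0.4452, 0.264]
eef_rot: [0.051, 0.999, -0.001, 0.001]
contact_force: [0.5, -0.6, -1.0]
gripper_width: 0.0595
finger_force: 0.0
```

Call:
{"method": "send_rows", "body": {
  "increments": [
    [[0,0,0],[0,0,0]],
    [[0,0,0],[0,0,0]],
    [[0,0,0],[0,0,0]],
    [[0,0,0],[0,0,0]],
    [[0,0,0],[0,0,0]]
  ]
}}

```text
t: 52.82
position: [0.5535, -0.4446, 0.2602]
eef_rot: [0.051, 0.999, 0.0, -0.0]
contact_force: [-0.6, -0.2, 0.9]
gripper_width: 0.0596
finger_force: 0.0
```

Run:
```python
from h import *
p,d,c=cam("wrist"); s=monitor.observe(); print(s["position"],s["t"])
W=cloud(d,c); m=(W[...,2]>.1)&(W[...,2]<.13)&(np.hypot(W[...,0]-.5535,W[...,1]+.445)<.05); Q=W[m]; print("drum",len(Q),cv2.minAreaRect((Q[:,:2]*1000).astype(np.float32)))
for n in ["top","scene"]:
    p,W,c=blues(n); W=W.reshape(-1,3); Q=W[np.all((W>[.40,.25,.145])&(W<[.55,.42,.19]),-1)]; print("ears",len(Q),cv2.minAreaRect((Q[:,:2]*1000).astype(np.float32)),np.percentile(Q[:,2],95))
    cv2.imwrite(f"pics/end_{n}.png",p[:,:,::-1].astype(np.uint8))
a,b=[cv2.resize(cv2.imread(f"pics/end_{n}.png"),(400,300),interpolation=3) for n in ["top","scene"]]; cv2.imwrite("pics/end2.png",np.hstack([a,b]))
```

```text
[ 0.55346524 -0.44466504  0.26032634] 52.875
drum 1220 ((553.7357177734375, -442.76507568359375), (17.406845092773438, 55.07439041137695), 83.83313751220703)
top [  2. 116.] 189 zmax 0.195 circ [0.663 0.546 0.035]
top [301. 135.] 1950 zmax 0.101 circ [ 0.661 -0.184  0.036]
top [405. 175.] 668 zmax 0.121 circ [ 0.554 -0.444  0.016]
ears 224 ((477.82135009765625, 324.2586975097656), (40.51893615722656, 24.800981521606445), 5.869292736053467) 0.1679650201028837
scene [ 82. 174.] 1015 zmax 0.04 circ [ 0.521 -0.637  0.059]
scene [120. 188.] 489 zmax 0.117 circ [ 0.559 -0.441  0.016]
scene [175. 235.] 1566 zmax 0.1 circ [ 0.662 -0.181  0.036]
scene [494. 295.] 2244 zmax 0.193 circ [0.663 0.569 0.05 ]
ears 168 ((479.3901062011719, 326.63580322265625), (40.92153549194336, 24.782236099243164), 9.397356033325195) 0.16665879895357566
```

View pics/end2.png

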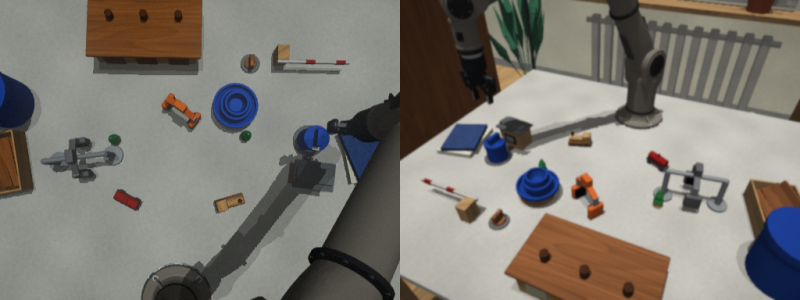

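The final picture shows the lids nested on the mat at (235,104), the ears over the bar at (78,157), the drum back on its plate at (313,138), and the bystanders untouched. Handing in.

```bash
python3 -c "
from rig import close_job
print(close_job())"
```

```text
the job is handed in; nothing more can be done
None
```

Job handed in with no verdict shown. By my last camera checks, the three lids present (152, 104, 80) are nested on the mat, the ears hang over the bar, and the drum, knocked aside once and put back, stands on its plate with its label facing the window.

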